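Open the stuck bead canister in the bench stop

ROBOT

A 6-joint arm with a two-finger parallel gripper is mounted at the origin on the work surface. World frame = base frame: x ahead of the robot, y to its left, z up, the work surface at z = 0. Lengths are in m, angles in rad, forces in N, time in s.
With the tool pointing down it reaches from about 0.225 to 0.875 m from the base axis. Payload 3.4 kg.
Tool frame: the origin (TCP) lies between the finger pads; the fingertips stand tip_extent ahead of it and the grasp point (between the pads) lies 5 mm behind it (tip_extent is the distance from the TCP to the fingertips, in m); x points along the fingers, z is the direction in which the jaws open and shut, and the axes are right-handed (so a half turn about x gives the same grasp; the last joint's range is limited). The gripper opens to 85 mm and grips with 20 to 120 N. Pads are 22 mm wide; open, the fingers measure 114 mm over their backs; the gripper's body (76 mm by 85 mm) begins 54 mm behind the grasp point. The pads swing forward as they close: fully open they stand 13 mm farther back than shut.
Start: joints at [-1.24, 0.276, 1.505, -0, 1.361, -0.121], TCP at [0.251, -0.517, 0.207] pointing down, gripper open.
Joint ranges: [-2.89, 2.89], [-0.75, 2.08], [0.22, 2.7], [-1.18, 4.32], [0.11, 2.71], [-2.7, 2.7]. Speed limits (rad/s): [2.57, 2.57, 3.14, 3.14, 3.14, 3.14].

INTERFACE

Orientations are given as a unit quaternion [x, y, z, w].
In Python, from rig import state, grab_frame, close_job, tip_extent gives the robot as it stands. The module is installed in compiled form; this text tells all that it offers.
- The arm moves only by the shell command python3 -m crank 'ROWS'. ROWS is JSON, a list of rows, each an object of numbers: "grip": the gripper's target within -1 to 1 (fully open at 1, half-way at 0, shut at -1); "tx", "ty", "tz": the shift along the tool's x, y, z each as a share of 0.03 m, from -1 to 1; "yaw": the turn about the tool's x as a share of 0.12 rad, from -1 to 1. A call has exactly 10 rows; each row shifts and turns the commanded pose from where the row before left it, along the tool's axes as they then stand; what a row does not reach is not made up. A row lasts 1/12 s, in which the tool goes at most 41.7 mm and 7.16 degrees, less where a joint would pass 70% of its speed; a pose out of reach is approached as far as the arm can. A call with a number of a shift or a turn outside -1 to 1 is refused whole. A call with a gripper value outside its range is refused whole. The fingers move at their own pace and stop on an object; the grip force is fixed at half the most. Time passes only in rows, so rows that do not move let the fingers close, or fill a call up. It gives the time, the measured TCP pose, the force and the opening at its end, in the units of the state.
- state(): the state, without advancing time (a new reading comes with each control period).
- grab_frame(name): name is "side" or "top" or "wrist"; returns a dict with "image" (480x640x3 uint8, blue, green, red), "depth" (480x640 float32, m along the optical axis (not along the pixel's ray), 0 where there is no reading), "mtx" (3x3 intrinsics, pixels), "world_to_cam" (4x4, takes a point from world to camera coordinates); the wrist camera has in their place "tool_from_camera" (4x4, takes a point from camera to tool coordinates, whose origin is the TCP and whose axes are the tool frame's). Camera axes: x right, y up, looking along -z (the intrinsics and any distortion apply to the point x, -y, -z); pixel columns grow to the right and rows downward; lengths in m; the calibration is good to about 2 mm. A picture is of the moment at which its call begins: read the wrist's pose just before it.
- close_job(): hands the job in, once; it reports no verdict.
The state is a dict: "time_s": time; "joint_positions": joint angles; "qvel": joint speeds; "effort": joint torques, N m; "tcp_pos": TCP position; "tcp_rot": TCP orientation; "contact_force": force on the tool from outside, world axes, zero at the start; "wrist_torque": the same for the moment, N m; "grip_width": finger opening in m.
Only numpy, scipy, OpenCV 4.12 (cv2) and the standard library are available. Lean on these libraries where they do the work, as an engineer would, in place of code of your own. Each camera call takes 0.05 s, during which the arm holds its last target.

TASK

Slide the bead canister across the table into the wooden corner stop until its foot is square and flush against both walls, tucked under the metal lips that hold it down. Then pull the stuck lid straight up by its handle until the seal gives, without letting it fly wide open, and finish still holding the lid about 15 mm up, canister still flush in the corner. Keep the canister on the table throughout and leave the other things alone.

Things in the scene. Friction and masses are not known exactly. Their poses are not given: they have to be found in the camera images.
- canister_foot (a point): Centre of the underside of the loose, full bead canister (0.55 to 0.8 kg in all), on the table, with the canister's axes. Steel foot plate 130 (x) x 110 (y) x 6 mm, sticking out 12 mm round the body. Starts clear of the stop, turned by up to 0.5 rad to it; its x axis belongs along the stop's x axis.
- canister_body (a point): Centre of the canister's rectangular aluminium body, 23 mm above its underside. Body 106 (x) x 86 (y) mm, 6 to 40 mm above the table; the white lid above has the same outline, 40 to 64 mm up when shut; the handle bar stands on it, 64 to 96 mm up.
- handle (a point): Centre of the upright grey handle bar on the middle of the lid: 80 mm above the canister's underside when shut, 16 mm above the lid's top. Bar 60 mm long along x, 18 mm thick along y, 32 mm high. Gripped from above across its thickness, it can drag and turn the whole canister as well as lift the lid.
- lid (a joint): How far the lid is raised off the canister's shoulder, m: 0 shut, 0.036 end of travel. It goes straight up, guided by the neck. The seal holds until about 14 N of pull (more than the canister weighs: outside the lips the whole canister is lifted); after about 6 mm the pull drops to about 5 N. If let go, the lid falls shut.
- fence: Fixed wooden L-shaped corner stop on the table. Origin: inside corner, at table height; the work area is on its -x, -y side. One wall face lies at x = 0 (y from 0 to -130 mm), one at y = 0 (x from 0 to -150 mm); walls 16 mm thick, 26 mm high. Flush in the corner, the canister's centre is at (-65, -55) mm in this frame, x axes parallel.
- fence_lip (a point): Underside of the aluminium lip at the middle of the x = 0 wall. Such a lip runs along each wall's full length, overhanging the work area by 10 mm, its underside 8 mm and its top 14 mm above the table; the canister's 6 mm foot slides under both lips.
- ribbon_reel: Bystander: ribbon reel standing flat, white flanges 68 mm across, 40 mm high, behind the stop's y = 0 wall. Origin under its centre.
- bauble: Bystander: white ball ornament with flat foot, 70 mm across, 74 mm high, standing behind the stop's corner. Origin under its centre.
- phone: Bystander: black phone lying flat, 72 x 148 x 9 mm, on the -y side of the work area. Origin under its centre.
- glue_gun: Bystander: blue glue gun lying on its side, about 210 x 110 x 34 mm, beyond the stop's x = 0 wall. Origin under its barrel.
Things that resemble listed ones, but are neither listed nor needed, are in the scene too. Of the things that look like the part that bears canister_foot, the smallest one is meant.

How it is judged:
On the way, in this order (a step that is already met when the one before it is completed fails the run):
1. the canister is square and flush in the corner, on the table, its lid still shut (x of canister_foot in the frame of fence above -0.069 m and y of canister_foot in the frame of fence above -0.059 m and angle between the x axis of canister_foot and the x axis of fence, either way round below 0.04 rad and value of joint lid below 0.002 m and height (world z) of canister_foot below 0.004 m), for 0.2 s.
2. the lid has broken free of its seal with the canister in the corner (x of canister_foot in the frame of fence above -0.071 m and y of canister_foot in the frame of fence above -0.061 m and angle between the x axis of canister_foot and the x axis of fence, either way round below 0.05 rad and value of joint lid above 0.009 m), for 0.1 s.
At the end, for the whole second after the job is handed in: The fingers hold the lid still, raised 9 to 22 mm off the canister's shoulder; the canister stands on the table in the corner, each way within 6 mm of flush and within 0.05 rad of square; the fingers do not touch the stop (all of step 2 and value of joint lid below 0.022 m and velocity of joint lid between -0.01 and 0.01 m/s and height (world z) of canister_foot below 0.006 m and contact force between the fingers and lid above 0.5 N and contact force between the fingers and fence below 0.1 N); the arm keeps its last pose, push and grip.
It fails at once if the lid flies wide open (over 30 mm) (value of joint lid above 0.03 m).
It fails at once if the canister is lifted off the table (over 12 mm) or tipped (over 0.15 rad) (height (world z) of canister_foot above 0.012 m or angle between canister_foot's own z axis and vertical above 0.15 rad).
It fails at once if a bystander is moved more than 20 mm (distance of any of ribbon_reel, bauble, phone, glue_gun from where it was at the start of the episode above 0.02 m).
It also fails if it takes over 53 s, if anything falls off the work surface, if the arm or the gripper's body presses on something with over 40 N, if the wrist force passes 120 N, or if a joint passes its speed limit or range.

## Working session

There is one attempt and no reset: what is moved stays moved. The work goes in short steps, Python scripts to look and compute and a shell command to move; the robot and the scene stay as the last step left them, time stands still between calls to the robot, and variables do not carry over. Pictures are saved under pics/ and viewed, and the job is handed in when it is done.

```bash
mkdir -p pics; python3 - <<'E'
from rig import *
import cv2,numpy as np
s=state();print(s, tip_extent if not callable(tip_extent) else tip_extent())
for n in ("side","top"):
    f=grab_frame(n);cv2.imwrite(f"pics/{n}0.png",f["image"]);print(n,f["mtx"],f["world_to_cam"],f.keys(),(f["depth"]>0).mean())
    np.savez(f"{n}0.npz",**{k:v for k,v in f.items() if isinstance(v,np.ndarray)})
E
```

```text
{'time_s': 0.0, 'joint_positions': array([-1.24002437e+00,  2.76585775e-01,  1.50613380e+00, -1.24581289e-05,
        1.36071960e+00, -1.20969917e-01]), 'qvel': array([-0.00054091, -0.0005563 , -0.00083031, -0.00048483,  0.00021092,
       -0.00118706]), 'effort': array([ 2.51268775e-04, -4.16775548e+01, -2.45810366e+01, -8.21627327e-05,
        1.07971145e-02,  1.43185747e-05]), 'tcp_pos': array([ 0.2508227 , -0.51676309,  0.20624476]), 'tcp_rot': array([ 0.37572855,  0.59978772, -0.37491373,  0.59876744]), 'contact_force': array([0.13438079, 1.14603548, 0.30390828]), 'wrist_torque': array([-0.06721777, -0.02437996,  0.00386064]), 'grip_width': 0.08554024813074738} 0.014
side [[594.58649837   0.         329.84080471]
 [  0.         594.58649837 235.15887044]
 [  0.           0.           1.        ]] [[-0.65883123 -0.75216479  0.0137673   0.3371637 ]
 [ 0.50154797 -0.42552552  0.75324476 -0.34846578]
 [-0.56070585  0.50316613  0.65759622 -1.06125082]
 [ 0.          0.          0.          1.        ]] dict_keys(['image', 'depth', 'mtx', 'world_to_cam']) 0.995888671875
top [[479.65027207   0.         319.44822423]
 [  0.         479.65027207 242.45128665]
 [  0.           0.           1.        ]] [[-0.00477225 -0.99993325 -0.01052254 -0.00222003]
 [ 0.99829725 -0.00537567  0.0580836  -0.54456231]
 [-0.05813629 -0.01022743  0.99825627 -0.96706759]
 [ 0.          0.          0.          1.        ]] dict_keys(['image', 'depth', 'mtx', 'world_to_cam']) 0.99609375
```

View pics/top0.png

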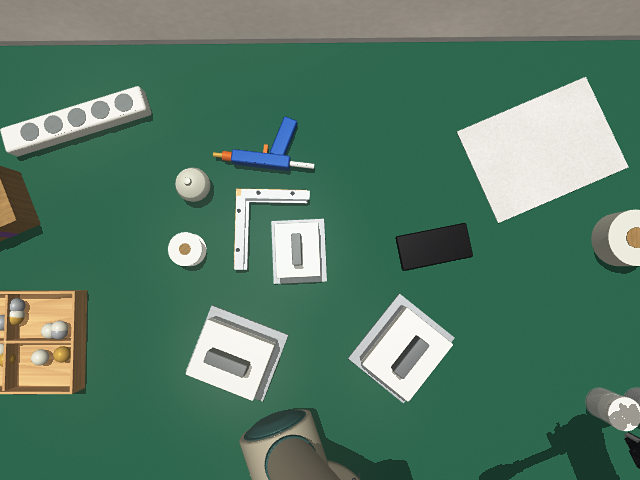

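View pics/side0.png

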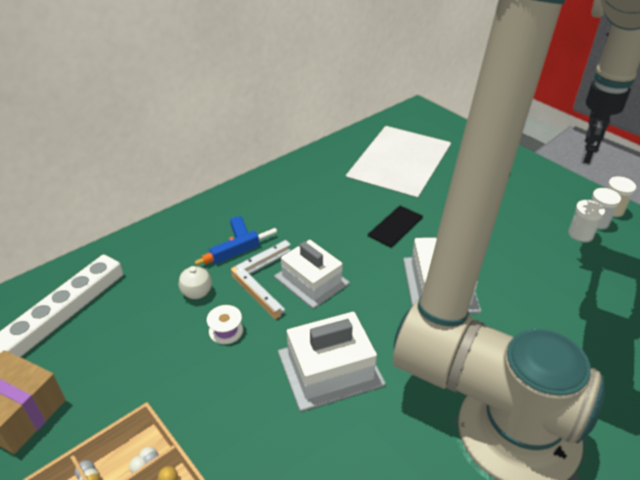

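Three canister lookalikes are in the top view, at (298,250), (237,355) and (402,350). The one at (298,250) looks smallest. I'll enlarge it and measure all three.

```bash
cat > h.py <<'E'
import numpy as np,cv2
def cast(f,uv,z):
    K=f["mtx"];T=f["world_to_cam"];R=T[:3,:3];t=T[:3,3]
    uv=np.atleast_2d(uv).astype(float)
    d=np.c_[(uv[:,0]-K[0,2])/K[0,0],-(uv[:,1]-K[1,2])/K[1,1],-np.ones(len(uv))]@R
    c=-R.T@t
    return c+d*((z-c[2])/d[:,2])[:,None]
def cloud(f):
    D=f["depth"];v,u=np.mgrid[:480,:640];K=f["mtx"];T=f["world_to_cam"]
    p=np.stack([(u-K[0,2])/K[0,0]*D,-(v-K[1,2])/K[1,1]*D,-D],-1)
    return (p-T[:3,3])@T[:3,:3]
E
python3 - <<'E'
from h import *
f=dict(np.load("top0.npz"));P=cloud(f);im=f["image"]
c=im[170:300,150:340];cv2.imwrite("pics/crop0.png",cv2.resize(c,None,fx=4,fy=4,interpolation=cv2.INTER_CUBIC))
print("table z",np.median(P[280:300,200:300,2]))
V=im.max(2)
for n,(u,v,r) in dict(a=(298,250,38),b=(237,355,60),c=(402,350,60)).items():
    w=np.zeros((480,640),bool);w[v-r:v+r,u-r:u+r]=1
    z=P[...,2]
    print(n,"zmax",np.percentile(z[w],[50,90,99,99.9]))
    zt=np.percentile(z[w],99.5)
    # lid top plane = bulk of white
    h,e=np.histogram(z[w],bins=np.arange(-.01,.15,.003));print([(round(x,3),k) for x,k in zip(e,h) if k>60])
E
```

```text
table z 0.001278278182717813
a zmax [0.00715674 0.06705312 0.09874571 0.99698806]
[(np.float64(-0.004), np.int64(282)), (np.float64(-0.001), np.int64(1392)), (np.float64(0.002), np.int64(830)), (np.float64(0.005), np.int64(554)), (np.float64(0.008), np.int64(272)), (np.float64(0.059), np.int64(61)), (np.float64(0.062), np.int64(938)), (np.float64(0.065), np.int64(996)), (np.float64(0.068), np.int64(72)), (np.float64(0.095), np.int64(174)), (np.float64(0.098), np.int64(81))]
b zmax [0.00333252 0.08604175 0.12823093 0.99698806]
[(np.float64(-0.004), np.int64(910)), (np.float64(-0.001), np.int64(4559)), (np.float64(0.002), np.int64(2552)), (np.float64(0.005), np.int64(480)), (np.float64(0.008), np.int64(720)), (np.float64(0.011), np.int64(161)), (np.float64(0.08), np.int64(698)), (np.float64(0.083), np.int64(2339)), (np.float64(0.086), np.int64(534)), (np.float64(0.122), np.int64(186)), (np.float64(0.125), np.int64(348))]
c zmax [0.0033378  0.08587443 0.1273119  0.99698806]
[(np.float64(-0.004), np.int64(873)), (np.float64(-0.001), np.int64(4595)), (np.float64(0.002), np.int64(2573)), (np.float64(0.005), np.int64(497)), (np.float64(0.008), np.int64(798)), (np.float64(0.011), np.int64(189)), (np.float64(0.08), np.int64(774)), (np.float64(0.083), np.int64(2295)), (np.float64(0.086), np.int64(563)), (np.float64(0.122), np.int64(163)), (np.float64(0.125), np.int64(367))]
```

View pics/crop0.png

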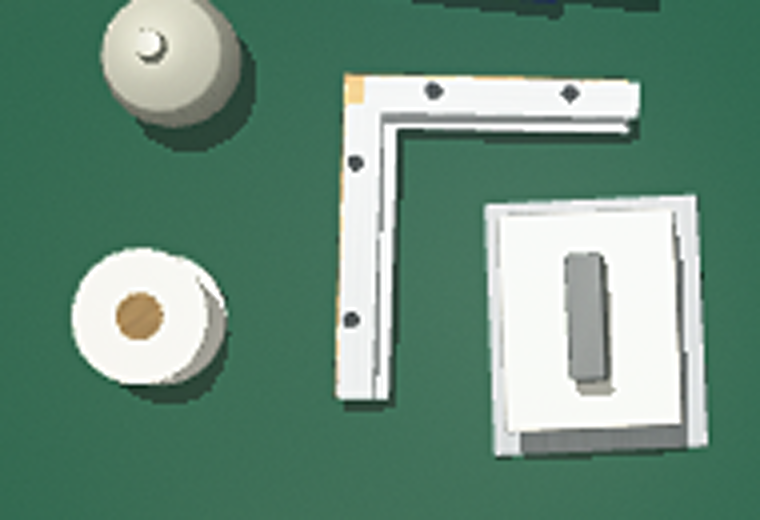

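Crop confirms: the canister at (298,250) has its lid top at 64 mm and handle top at 96 mm. The other two stand at about 84 and 126 mm, so they are bigger lookalikes. The fence's inside corner is near (247,201). Next I'll measure the poses.

```bash
python3 - <<'E'
from h import *
f=dict(np.load("top0.npz"));P=cloud(f);im=f["image"];z=P[...,2]
hsv=cv2.cvtColor(im,cv2.COLOR_BGR2HSV);ng=(hsv[...,1]<90)
def box(m,zz,tag):
    m=cv2.morphologyEx(m.astype(np.uint8),cv2.MORPH_CLOSE,np.ones((3,3)))
    n,l,st,_=cv2.connectedComponentsWithStats(m);i=1+np.argmax(st[1:,4]);
    cs,_=cv2.findContours((l==i).astype(np.uint8),0,2);c=max(cs,key=cv2.contourArea)
    w=cast(f,c[:,0,:],zz)[:,:2]
    (cx,cy),(a,b),th=cv2.minAreaRect((w*1000).astype(np.float32));print(tag,round(cx,1),round(cy,1),round(a,1),round(b,1),round(th,2),st[i,4]);return w
W=np.zeros((480,640),bool);W[212:292,265:332]=1
lidm=W&(im.min(2)>200)&(z>.05)
box(W&(z>.055),.064,"lid"); box(W&(z>.085)&(z<.105),.096,"handle")
footm=W&ng&(hsv[...,2]>90); box(footm,.006,"foot")
F=np.zeros((480,640),bool);F[180:275,228:316]=1
fm=F&ng&(z>.019)&(z<.04)
for name,sub,ax in (("top wall",(slice(185,210),slice(255,305)),0),("left wall",(slice(212,265),slice(228,255)),1)):
    m=np.zeros_like(fm);m[sub]=1
    for lo,hi in((.009,.018),(.021,.035)):
        q=P[m&(z>lo)&(z<hi)]
        print(name,lo,len(q),np.median(q[:,2]),np.percentile(q[:,ax],[3,50,97]))
        k=1-ax
        # edge fits: bin along k, inner edge min
        b=np.round(q[:,k]/.008).astype(int);e=[(q[b==i,k].mean(),np.percentile(q[b==i,ax],5)) for i in set(b) if (b==i).sum()>3]
        e=np.array(e);p=np.polyfit(e[:,0],e[:,1],1);print("   inner edge slope",p, 'resid',np.std(e[:,1]-np.polyval(p,e[:,0])))
E
```

```text
lid 526.9 38.3 108.4 86.0 2.33 2400
handle 528.6 38.1 59.0 18.5 2.78 314
foot 528.5 38.5 131.2 111.6 2.35 3421
top wall 0.009 191 0.014944839965568705 [0.62821708 0.63218429 0.63520207]
   inner edge slope [0.01740033 0.62726809] resid 0.0003436061713438337
top wall 0.021 481 0.027146274757454784 [0.63488538 0.64361215 0.65399794]
   inner edge slope [0.00814037 0.63467861] resid 0.0004437196015244021
left wall 0.009 210 0.014703270034334182 [0.14181458 0.14592584 0.15023197]
   inner edge slope [-0.02769509  0.15828947] resid 0.00036219790184038376
left wall 0.021 517 0.026972066508012846 [0.14850444 0.15815644 0.16825666]
   inner edge slope [-0.02406283  0.1628169 ] resid 0.0004614992889548218
```

```bash
cat > go.py <<'E'
import sys,numpy as np
from rig import *
from scipy.spatial.transform import Rotation as R
def plan(t,phi):
    s=state();M=R.from_quat(s["tcp_rot"]).as_matrix()
    zt=np.array([-np.sin(phi),np.cos(phi),0])
    z=M[:,2]
    a=np.arctan2(np.dot(np.cross(z,zt),M[:,0]),np.dot(z,zt))
    b=a-np.sign(a)*np.pi
    d=np.array(t)-s["tcp_pos"]
    print("M",np.round(M,3).tolist(),"tip",tip_extent if not callable(tip_extent) else tip_extent())
    print("pos",np.round(s["tcp_pos"],4),"yaw need",round(a,4),"or",round(b,4),"q6",round(s["joint_positions"][5],3),"F",np.round(s["contact_force"],2),"grip",round(s["grip_width"],4),"t",round(s["time_s"],2))
    print("d world",np.round(d,4),"tool units(/.03)",np.round(M.T@d/.03,3),"yaw units",round(a/.12,2),round(b/.12,2))
if __name__=="__main__":
    x=list(map(float,sys.argv[1:]));plan(x[:3],x[3])
E
python3 go.py 0.543 0.039 0.2 0.041
```

```text
M [[-0.001, 0.9, 0.437], [0.002, 0.437, -0.9], [-1.0, 0.0, -0.002]] tip 0.014
pos [ 0.2508 -0.5168  0.2063] yaw need -2.7308 or 0.4108 q6 -0.121 F [-0.71 -0.74 -1.05] grip 0.0853 t 0.1
d world [ 0.2922  0.5558 -0.0063] tool units(/.03) [  0.234  16.85  -12.417] yaw units -22.76 3.42
```

```bash
python3 -m crank '[{"ty":0.84,"tz":-0.62,"grip":1},{"ty":0.84,"tz":-0.62,"grip":1},{"ty":0.84,"tz":-0.62,"grip":1},{"ty":0.84,"tz":-0.62,"grip":1},{"ty":0.84,"tz":-0.62,"grip":1},{"ty":0.84,"tz":-0.62,"grip":1},{"ty":0.84,"tz":-0.62,"grip":1},{"ty":0.84,"tz":-0.62,"grip":1},{"ty":0.84,"tz":-0.62,"grip":1},{"ty":0.84,"tz":-0.62,"grip":1}]'; python3 go.py 0.543 0.039 0.2 0.041
```

```text
M [[-0.001, 0.9, 0.437], [0.002, 0.437, -0.9], [-1.0, 0.0, -0.002]] tip 0.014
pos [ 0.2508 -0.5168  0.2063] yaw need -2.7308 or 0.4108 q6 -0.121 F [-0.71 -0.74 -1.05] grip 0.0853 t 0.1
d world [ 0.2922  0.5558 -0.0063] tool units(/.03) [  0.234  16.85  -12.417] yaw units -22.76 3.42invalid input
```

```bash
python3 -m crank '[{"grip":1,"tx":0,"ty":0.84,"tz":-0.62,"yaw":0},{"grip":1,"tx":0,"ty":0.84,"tz":-0.62,"yaw":0},{"grip":1,"tx":0,"ty":0.84,"tz":-0.62,"yaw":0},{"grip":1,"tx":0,"ty":0.84,"tz":-0.62,"yaw":0},{"grip":1,"tx":0,"ty":0.84,"tz":-0.62,"yaw":0},{"grip":1,"tx":0,"ty":0.84,"tz":-0.62,"yaw":0},{"grip":1,"tx":0,"ty":0.84,"tz":-0.62,"yaw":0},{"grip":1,"tx":0,"ty":0.84,"tz":-0.62,"yaw":0},{"grip":1,"tx":0,"ty":0.84,"tz":-0.62,"yaw":0},{"grip":1,"tx":0,"ty":0.84,"tz":-0.62,"yaw":0}]'; python3 go.py 0.543 0.039 0.2 0.041
```

```text
time_s: 0.93
tcp_pos: [0.3968, -0.2383, 0.2068]
tcp_rot: [0.375, 0.599, -0.375, 0.599]
contact_force: [1.2, -0.5, -0.1]
grip_width: 0.0854
M [[-0.0, 0.9, 0.436], [0.0, 0.436, -0.9], [-1.0, -0.0, -0.0]] tip 0.014
pos [ 0.3968 -0.2383  0.2068] yaw need -2.731 or 0.4106 q6 0.428 F [ 1.25 -0.51 -0.13] grip 0.0854 t 0.93
d world [ 0.1462  0.2773 -0.0068] tool units(/.03) [ 0.229  8.42  -6.191] yaw units -22.76 3.42
```

```bash
python3 -m crank '[{"grip":1,"tx":0,"ty":0.93,"tz":-0.69,"yaw":0},{"grip":1,"tx":0,"ty":0.93,"tz":-0.69,"yaw":0},{"grip":1,"tx":0,"ty":0.93,"tz":-0.69,"yaw":0},{"grip":1,"tx":0,"ty":0.93,"tz":-0.69,"yaw":0},{"grip":1,"tx":0,"ty":0.93,"tz":-0.69,"yaw":0},{"grip":1,"tx":0,"ty":0.93,"tz":-0.69,"yaw":0},{"grip":1,"tx":0,"ty":0.93,"tz":-0.69,"yaw":0},{"grip":1,"tx":0,"ty":0.93,"tz":-0.69,"yaw":0},{"grip":1,"tx":0,"ty":0.93,"tz":-0.69,"yaw":0},{"grip":1,"tx":0,"ty":0,"tz":0,"yaw":0.6}]'; python3 -m crank '[{"grip":1,"tx":0,"ty":0,"tz":0,"yaw":0.7},{"grip":1,"tx":0,"ty":0,"tz":0,"yaw":0.7},{"grip":1,"tx":0,"ty":0,"tz":0,"yaw":0.7},{"grip":1,"tx":0,"ty":0,"tz":0,"yaw":0.7},{"grip":1,"tx":0,"ty":0,"tz":0,"yaw":0},{"grip":1,"tx":0,"ty":0,"tz":0,"yaw":0},{"grip":1,"tx":0,"ty":0,"tz":0,"yaw":0},{"grip":1,"tx":0,"ty":0,"tz":0,"yaw":0},{"grip":1,"tx":0,"ty":0,"tz":0,"yaw":0},{"grip":1,"tx":0,"ty":0,"tz":0,"yaw":0}]'; python3 go.py 0.543 0.039 0.2 0.041
python3 - <<'E'
from rig import *
import cv2,numpy as np
s=state();f=grab_frame("wrist");cv2.imwrite("pics/w1.png",f["image"]);print(f["mtx"],f["tool_from_camera"])
np.savez("w1.npz",pos=s["tcp_pos"],q=s["tcp_rot"],**{k:v for k,v in f.items() if isinstance(v,np.ndarray)})
E
```

```text
time_s: 1.77
tcp_pos: [0.5436, 0.0427, 0.2065]
tcp_rot: [0.397, 0.586, -0.394, 0.586]
contact_force: [0.1, 0.2, 0.4]
grip_width: 0.0854
time_s: 2.6
tcp_pos: [0.5411, 0.0372, 0.2071]
tcp_rot: [0.489, 0.511, -0.489, 0.511]
contact_force: [-0.1, 0.4, -0.0]
grip_width: 0.0853
M [[-0.0, 0.999, 0.044], [-0.0, 0.044, -0.999], [-1.0, -0.0, 0.0]] tip 0.014
pos [0.5411 0.0372 0.2071] yaw need -3.1384 or 0.0032 q6 1.467 F [-0.15  0.35 -0.02] grip 0.0853 t 2.6
d world [ 0.0019  0.0018 -0.0071] tool units(/.03) [ 0.236  0.066 -0.057] yaw units -26.15 0.03
[[357.52575565   0.         322.89275287]
 [  0.         357.52575565 246.97312176]
 [  0.           0.           1.        ]] [[-2.49653449e-04  3.12238315e-01 -9.50003775e-01 -1.66418820e-01]
 [ 3.86189823e-04  9.50003764e-01  3.12238210e-01  7.95502183e-02]
 [ 9.99999894e-01 -2.88930444e-04 -3.57754976e-04 -8.27803684e-04]
 [ 0.00000000e+00  0.00000000e+00  0.00000000e+00  1.00000000e+00]]
```

View pics/w1.png

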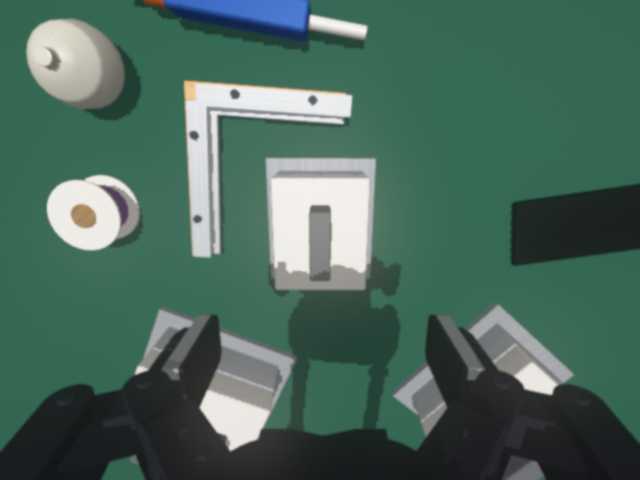

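The wrist view shows the handle at about (320,242), centred between the open fingers. The fence's inside corner is near (215,112). I'll cross-check the geometry from this view.

```bash
cat > wr.py <<'E'
from h import *
from scipy.spatial.transform import Rotation as R
def load(n):
    f=dict(np.load(n));T=np.eye(4);T[:3,:3]=R.from_quat(f["q"]).as_matrix();T[:3,3]=f["pos"]
    f["world_to_cam"]=np.linalg.inv(T@f["tool_from_camera"]);return f
E
python3 - <<'E'
from wr import *
f=load("w1.npz");im=f["image"];P=cloud(f);z=P[...,2]
hsv=cv2.cvtColor(im,cv2.COLOR_BGR2HSV);ng=hsv[...,1]<90
print("table",np.median(z[300:310,20:90]))
U,V=np.meshgrid(np.arange(640),np.arange(480))
def rect(m,zz,t):
    n,l,st,_=cv2.connectedComponentsWithStats(m.astype(np.uint8));i=1+np.argmax(st[1:,4])
    c=max(cv2.findContours((l==i).astype(np.uint8),0,2)[0],key=cv2.contourArea);w=cast(f,c[:,0,:],zz)[:,:2]
    print(t,np.round(cv2.minAreaRect((w*1000).astype(np.float32))[0],1),np.round(cv2.minAreaRect((w*1000).astype(np.float32))[1],1),cv2.minAreaRect((w*1000).astype(np.float32))[2],st[i,4])
rect((U>300)&(U<340)&(V>195)&(V<285)&(z>.085)&(z<.11),.096,"handle")
rect((U>260)&(U<385)&(V>150)&(V<262)&(z>.055)&(z<.075),.064,"lid(part)")
# fence lines: transitions by pixel
m=(ng&(hsv[...,2]>110))
def line(pts,zz,ax,t):
    w=cast(f,np.array(pts),zz)[:,:2];k=1-ax;p=np.polyfit(w[:,k],w[:,ax],1);r=w[:,ax]-np.polyval(p,w[:,k]);g=abs(r)<.002
    p=np.polyfit(w[g,k],w[g,ax],1);print(t,"slope",p[0],"at",[ (q,round(np.polyval(p,q),4)) for q in ((.08,.14) if ax==0 else (.52,.6))],len(g),np.std(r))
# left wall outer edge (wall top z .026): leftmost nongreen per row; lip inner edge: rightmost within window
notgreen=hsv[...,1]<110
L=[];I=[]
for v in range(130,245):
    r=np.where(m[v,180:235])[0]+180; L.append((r[0]-.5,v));I.append((r[-1]+.5,v))
line(L,.026,1,"left outer");line(I,.014,1,"left lip inner")
T=[];B=[]
for u in range(232,338):
    c=np.where(m[75:135,u])[0]+75; T.append((u,c[0]-.5));B.append((u,c[-1]+.5))
line(T,.026,0,"top outer");line(B,.014,0,"top lip inner")
# foot edges
E=[]
for u in range(275,368):
    c=np.where(m[145:175,u])[0]+145;E.append((u,c[0]-.5))
line(E,.006,0,"foot front")
E=[]
for v in range(165,250):
    c=np.where(m[v,340:390])[0]+340;E.append((c[-1]+.5,v))
line(E,.006,1,"foot right")
E=[]
for v in range(165,250):
    c=np.where(m[v,255:300])[0]+255;E.append((c[0]-.5,v))
line(E,.006,1,"foot left")
E
python3 go.py 0.543 0.0385 0.12 0.041
```

```text
table -0.0006127386004890846
handle [530.4  40.5] [60.9 17.7] 2.9119811058044434 1554
lid(part) [543.9  41.1] [77.5 85.5] 2.5495712757110596 7004
left outer slope -0.026632054404419524 at [(0.52, np.float64(0.1721)), (0.6, np.float64(0.1699))] 115 0.000292716975893647
left lip inner slope -0.025751370775864656 at [(0.52, np.float64(0.1439)), (0.6, np.float64(0.1418))] 115 0.0002847299544804835
top outer slope 0.023154593777746143 at [(0.08, np.float64(0.6558)), (0.14, np.float64(0.6572))] 106 0.00023559693509570809
top lip inner slope 0.026470861407357764 at [(0.08, np.float64(0.6273)), (0.14, np.float64(0.6289))] 106 0.0002590745771043716
foot front slope -0.043824036858794914 at [(0.08, np.float64(0.5985)), (0.14, np.float64(0.5958))] 93 0.003809648528658065
foot right slope 0.2497817950461657 at [(0.52, np.float64(-0.0335)), (0.6, np.float64(-0.0136))] 85 0.002869012906023064
foot left slope -0.12778816362439915 at [(0.52, np.float64(0.1091)), (0.6, np.float64(0.0989))] 85 0.0024287867409809893
M [[0.0, 0.999, 0.044], [-0.0, 0.044, -0.999], [-1.0, 0.0, 0.0]] tip 0.014
pos [0.5411 0.0372 0.2071] yaw need -3.1385 or 0.0031 q6 1.467 F [0.44 0.32 0.09] grip 0.0852 t 2.65
d world [ 0.0019  0.0013 -0.0871] tool units(/.03) [ 2.904  0.065 -0.041] yaw units -26.15 0.03
```

```bash
python3 - <<'E'
from wr import *
f=load("w1.npz");P=cloud(f);M=R.from_quat(f["q"]).as_matrix()
q=(P-f["pos"])@M
for sl in ((slice(310,420),slice(150,222)),(slice(310,420),slice(425,500))):
    s=q[sl].reshape(-1,3);s=s[(abs(s[:,1])<.02)&(s[:,0]>-.06)&(s[:,0]<.04)&(abs(s[:,2])<.07)]
    print(len(s),np.percentile(s,[1,50,99,99.8],axis=0).round(4).tolist())
E
```

```text
1839 [[-0.0598, -0.011, -0.0569], [-0.0509, 0.0062, -0.0438], [-0.0377, 0.0111, -0.0432], [-0.0368, 0.0113, -0.0431]]
1826 [[-0.0599, -0.011, 0.0414], [-0.0509, 0.0062, 0.042], [-0.0377, 0.0111, 0.055], [-0.0368, 0.0114, 0.0554]]
```

```bash
python3 - <<'E'
from wr import *
f=load("w1.npz");T=np.linalg.inv(f["tool_from_camera"]);K=f["mtx"]
for x in (.014,.001,-.01,-.037):
  for y in(-.011,.011):
    c=T[:3,:3]@np.array([x,y,-.0427])+T[:3,3];print(x,y,(K@(np.array([c[0],-c[1],-c[2]])/-c[2]))[:2].round(),-c[2])
print(f["depth"][318:420:10,205].round(3), f["depth"][318:420:10,215].round(3))
E
```

```text
0.014 -0.011 [248. 300.] 0.19965681841019745
0.014 0.011 [245. 263.] 0.19278757779756905
0.001 -0.011 [243. 311.] 0.1873067693357286
0.001 0.011 [240. 272.] 0.1804375287231002
-0.01 -0.011 [238. 322.] 0.17685672781117803
-0.01 0.011 [235. 281.] 0.16998748719854964
-0.037 -0.011 [224. 355.] 0.1512066258872812
-0.037 0.011 [219. 308.] 0.1443373852746528
[0.138 0.13  0.    0.131 0.13  0.13  0.13  0.129 0.356 0.358 0.085] [0.142 0.141 0.141 0.14  0.141 0.143 0.369 0.359 0.355 0.36  0.362]
```

```bash
python3 - <<'E'
from rig import *
from h import *
for n in ("side","top"):
    f=grab_frame(n);im=f["image"];T=f["world_to_cam"];K=f["mtx"];s=state();p=s["tcp_pos"]
    np.savez(f"{n}1.npz",**{k:v for k,v in f.items() if isinstance(v,np.ndarray)})
    def pr(w):
        c=T[:3,:3]@w+T[:3,3];return (K@(np.array([c[0],-c[1],-c[2]])/-c[2]))[:2]
    for dz in(0,.037,-.014,.2): print(n,dz,pr(p+[0,0,dz]).round())
    u,v=pr(p).astype(int)
    a=im.copy();cv2.drawMarker(a,(u,v),(0,0,255),0,8)
    c=a[max(0,v-100):v+100,max(0,u-120):u+120];cv2.imwrite(f"pics/{n}1c.png",cv2.resize(c,None,fx=3,fy=3))
E
```

```text
side 0 [308. 204.]
side 0.037 [308. 190.]
side -0.014 [308. 210.]
side 0.2 [307. 117.]
top 0 [293. 238.]
top 0.037 [291. 236.]
top -0.014 [293. 238.]
top 0.2 [282. 227.]
```

View pics/side1c.png

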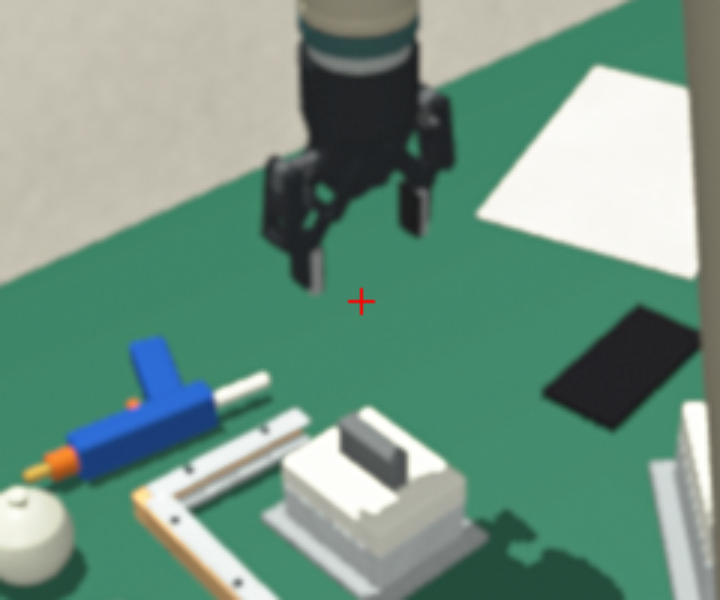

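The side crop shows the fingertips' midpoint about 13 px above the projected TCP (red cross). That puts the tips about 37 mm short of the TCP, and wrist depth agrees, but it contradicts tip_extent. I'll check it with the fingers nearly closed.

```bash
python3 -m crank '[{"grip":-0.56,"tx":0,"ty":0,"tz":0,"yaw":0},{"grip":-0.56,"tx":0,"ty":0,"tz":0,"yaw":0},{"grip":-0.56,"tx":0,"ty":0,"tz":0,"yaw":0},{"grip":-0.56,"tx":0,"ty":0,"tz":0,"yaw":0},{"grip":-0.56,"tx":0,"ty":0,"tz":0,"yaw":0},{"grip":-0.56,"tx":0,"ty":0,"tz":0,"yaw":0},{"grip":-0.56,"tx":0,"ty":0,"tz":0,"yaw":0},{"grip":-0.56,"tx":0,"ty":0,"tz":0,"yaw":0},{"grip":-0.56,"tx":0,"ty":0,"tz":0,"yaw":0},{"grip":-0.56,"tx":0,"ty":0,"tz":0,"yaw":0}]'
python3 - <<'E'
from rig import *
import cv2,numpy as np
s=state();f=grab_frame("wrist");cv2.imwrite("pics/w2.png",f["image"]);print(tip_extent,s["grip_width"],s["tcp_pos"])
np.savez("w2.npz",pos=s["tcp_pos"],q=s["tcp_rot"],**{k:v for k,v in f.items() if isinstance(v,np.ndarray)})
from wr import *
f=load("w2.npz");P=cloud(f);M=R.from_quat(f["q"]).as_matrix()
q=(P-f["pos"])@M
for sg in(-1,1):
    s=q.reshape(-1,3);s=s[(abs(s[:,1])<.014)&(s[:,0]>-.06)&(s[:,0]<.04)&(s[:,2]*sg>0)&(abs(s[:,2])<.03)]
    print(len(s),np.percentile(s,[1,50,90,99,99.8],axis=0).round(4).tolist())
E
```

```text
time_s: 3.58
tcp_pos: [0.5411, 0.0372, 0.2071]
tcp_rot: [0.489, 0.511, -0.489, 0.511]
contact_force: [0.3, -0.2, 0.1]
grip_width: 0.0186
0.014 0.018637863626479095 [0.54112992 0.03724303 0.20709908]
1583 [[-0.0597, -0.0103, -0.0237], [-0.0454, 0.0073, -0.0144], [-0.0321, 0.0108, -0.0103], [-0.0271, 0.0112, -0.0103], [-0.0256, 0.0114, -0.0102]]
1581 [[-0.0598, -0.0103, 0.0084], [-0.0455, 0.0074, 0.0126], [-0.032, 0.0108, 0.0202], [-0.0271, 0.0112, 0.0218], [-0.0256, 0.0113, 0.022]]
```

View pics/w2.png

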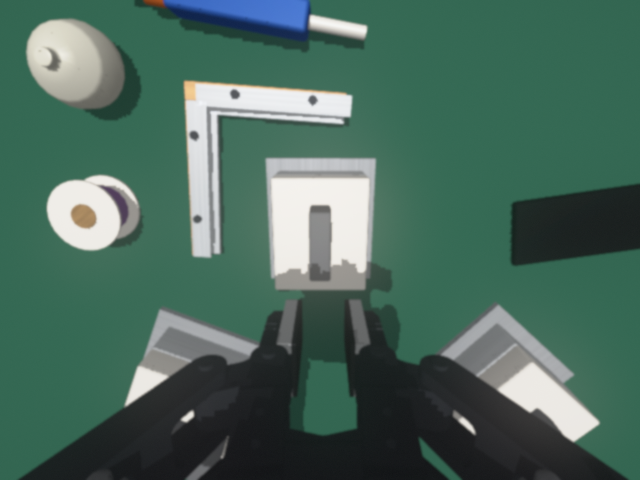

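Closed tips measure 25.5 mm behind the TCP, so I'll use that. I'll descend in stages, reopening first.

```bash
python3 -m crank '[{"grip":1,"tx":0,"ty":0.11,"tz":-0.09,"yaw":0},{"grip":1,"tx":0,"ty":0,"tz":0,"yaw":0},{"grip":1,"tx":0,"ty":0,"tz":0,"yaw":0},{"grip":1,"tx":0,"ty":0,"tz":0,"yaw":0},{"grip":1,"tx":0.8,"ty":0,"tz":0,"yaw":0},{"grip":1,"tx":0.8,"ty":0,"tz":0,"yaw":0},{"grip":1,"tx":0.8,"ty":0,"tz":0,"yaw":0},{"grip":1,"tx":0.8,"ty":0,"tz":0,"yaw":0},{"grip":1,"tx":0.8,"ty":0,"tz":0,"yaw":0},{"grip":1,"tx":0.8,"ty":0,"tz":0,"yaw":0}]'
cat > look.py <<'E'
import sys
from rig import *
from wr import *
n,k,u0,u1,v0,v1=sys.argv[1],sys.argv[2],*map(int,sys.argv[3:7])
s=state();f=grab_frame(n);np.savez(f"{n}{k}.npz",pos=s["tcp_pos"],q=s["tcp_rot"],**{a:b for a,b in f.items() if isinstance(b,np.ndarray)})
c=f["image"][v0:v1,u0:u1];sc=min(800/c.shape[1],600/c.shape[0]);cv2.imwrite(f"pics/{n}{k}.png",cv2.resize(c,None,fx=sc,fy=sc,interpolation=cv2.INTER_CUBIC))
print(s["tcp_pos"].round(4),s["grip_width"])
E
python3 look.py side 3 220 400 120 310; python3 look.py wrist 3 0 640 0 480
```

```text
time_s: 4.47
tcp_pos: [0.5443, 0.0401, 0.0622]
tcp_rot: [0.489, 0.511, -0.489, 0.511]
contact_force: [0.3, -0.9, -0.3]
grip_width: 0.0853
[0.5443 0.0401 0.0622] 0.08528112204467916
[0.5406 0.0402 0.0576] 0.08540977568355364
```

View pics/side3.png

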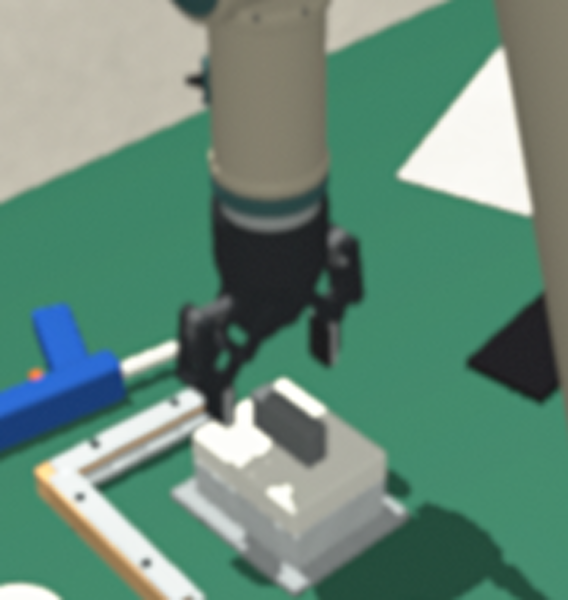

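View pics/wrist3.png

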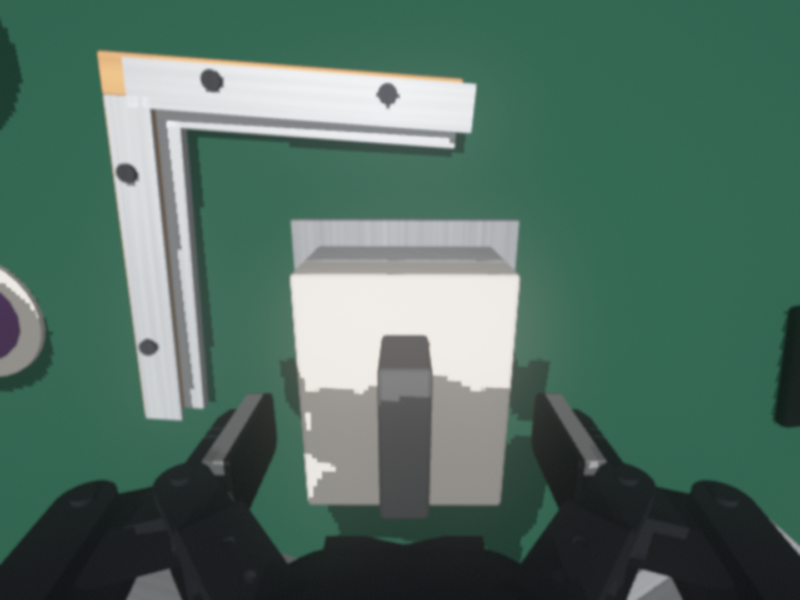

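```bash
python3 -m crank '[{"grip":1,"tx":0,"ty":0,"tz":0,"yaw":0},{"grip":1,"tx":0,"ty":0,"tz":0,"yaw":0},{"grip":1,"tx":0,"ty":0,"tz":0,"yaw":0},{"grip":1,"tx":0,"ty":0,"tz":0,"yaw":0},{"grip":1,"tx":0,"ty":0,"tz":0,"yaw":0},{"grip":1,"tx":0,"ty":0,"tz":0,"yaw":0},{"grip":1,"tx":0,"ty":0,"tz":0,"yaw":0},{"grip":1,"tx":0,"ty":0,"tz":0,"yaw":0},{"grip":1,"tx":0,"ty":0,"tz":0,"yaw":0},{"grip":1,"tx":0,"ty":0,"tz":0,"yaw":0}]'; python3 go.py .5445 .039 .0415 .041; python3 look.py side 4 220 400 120 310
python3 - <<'E'
from wr import *
f=dict(np.load("side4.npz"));P=cloud(f)
# finger tips: dark points near tcp
im=f["image"].max(2);m=(im<70)
p=P[m];p=p[(abs(p[:,0]-.544)<.03)&(abs(p[:,1]-.04)<.07)&(p[:,2]<.2)&(p[:,2]>.07)]
for sg in(-1,1):
    q=p[(p[:,1]-.04)*sg>.025];print(len(q),np.percentile(q[:,2],[.2,1,3,10]) if len(q) else 0)
E
```

```text
time_s: 5.4
tcp_pos: [0.5443, 0.0401, 0.063]
tcp_rot: [0.489, 0.511, -0.489, 0.511]
contact_force: [0.6, 0.4, 0.1]
grip_width: 0.0853
M [[-0.0, 0.999, 0.044], [-0.0, 0.044, -0.999], [-1.0, -0.0, 0.0]] tip 0.014
pos [0.5443 0.0401 0.063 ] yaw need -3.1388 or 0.0028 q6 1.473 F [0.57 0.39 0.08] grip 0.0853 t 5.4
d world [ 0.0002 -0.0011 -0.0215] tool units(/.03) [0.718 0.006 0.036] yaw units -26.16 0.02
[0.5443 0.0401 0.063 ] 0.08530307070755942
322 [0.10273819 0.10630354 0.10870766 0.11850923]
379 [0.11414996 0.11588074 0.11852298 0.13733354]
```

```bash
python3 -m crank '[{"grip":1,"tx":0.16,"ty":0,"tz":0,"yaw":0},{"grip":1,"tx":0.16,"ty":0,"tz":0,"yaw":0},{"grip":1,"tx":0.16,"ty":0,"tz":0,"yaw":0},{"grip":1,"tx":0.15,"ty":0,"tz":0,"yaw":0},{"grip":1,"tx":0,"ty":0,"tz":0,"yaw":0},{"grip":1,"tx":0,"ty":0,"tz":0,"yaw":0},{"grip":0.2,"tx":0,"ty":0,"tz":0,"yaw":0},{"grip":-0.3,"tx":0,"ty":0,"tz":0,"yaw":0},{"grip":-0.5,"tx":0,"ty":0,"tz":0,"yaw":0},{"grip":-0.6,"tx":0,"ty":0,"tz":0,"yaw":0}]'
python3 -m crank '[{"grip":-1,"tx":0,"ty":0,"tz":0,"yaw":0},{"grip":-1,"tx":0,"ty":0,"tz":0,"yaw":0},{"grip":-1,"tx":0,"ty":0,"tz":0,"yaw":0},{"grip":-1,"tx":0,"ty":0,"tz":0,"yaw":0},{"grip":-1,"tx":0,"ty":0,"tz":0,"yaw":0},{"grip":-1,"tx":0,"ty":0,"tz":0,"yaw":0},{"grip":-1,"tx":0,"ty":0,"tz":0,"yaw":0},{"grip":-1,"tx":0,"ty":0,"tz":0,"yaw":0},{"grip":-1,"tx":0,"ty":0,"tz":0,"yaw":0},{"grip":-1,"tx":0,"ty":0,"tz":0,"yaw":0}]'
python3 go.py .574 .097 .044 -.026; python3 look.py side 5 220 400 120 310;python3 look.py wrist 5 0 640 0 480
```

```text
time_s: 6.28
tcp_pos: [0.5445, 0.0401, 0.0444]
tcp_rot: [0.489, 0.511, -0.489, 0.511]
contact_force: [0.1, 0.1, 0.1]
grip_width: 0.0386
time_s: 7.12
tcp_pos: [0.5444, 0.0401, 0.0445]
tcp_rot: [0.489, 0.511, -0.489, 0.511]
contact_force: [-1.3, 0.9, 6.4]
grip_width: 0.0172
M [[0.0, 0.999, 0.044], [-0.0, 0.044, -0.999], [-1.0, 0.0, 0.0]] tip 0.014
pos [0.5444 0.0401 0.0445] yaw need -3.0719 or 0.0697 q6 1.473 F [-1.26  0.85  6.41] grip 0.0172 t 7.12
d world [ 0.0296  0.0569 -0.0005] tool units(/.03) [ 0.016  1.068 -1.851] yaw units -25.6 0.58
[0.5444 0.0401 0.0445] 0.017209510395321963
[0.5444 0.0401 0.0445] 0.01708832000830631
```

View pics/side5.png

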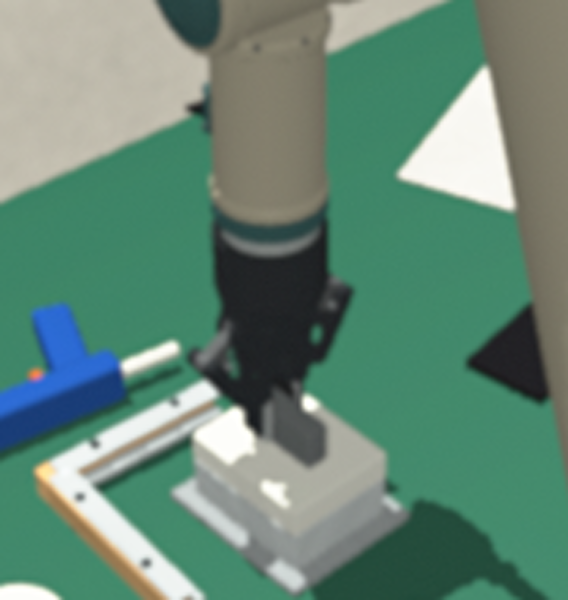

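View pics/wrist5.png

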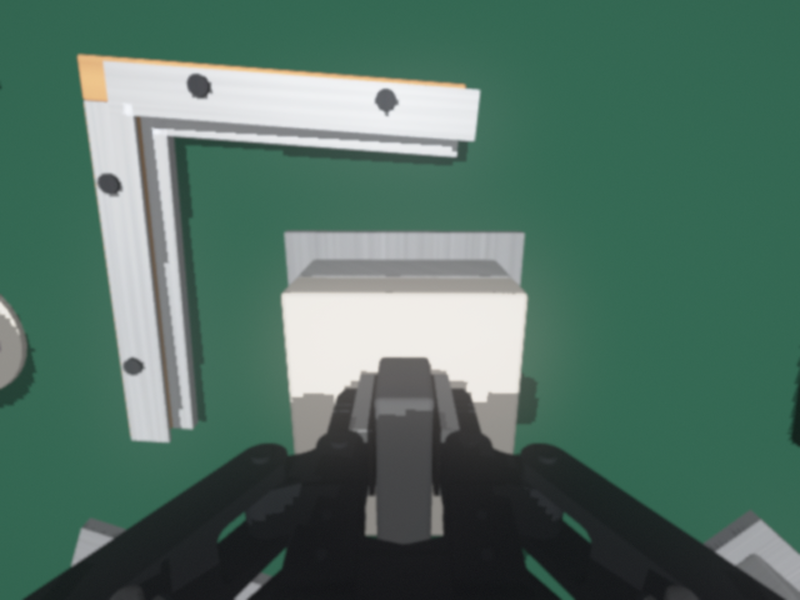

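Handle is gripped toward its +x end, at width 17 mm. Next: square it up, then drag to just short of the walls.

```bash
python3 -m crank '[{"grip":-1,"tx":0,"ty":0,"tz":0,"yaw":0.12},{"grip":-1,"tx":0,"ty":0,"tz":0,"yaw":0.12},{"grip":-1,"tx":0,"ty":0,"tz":0,"yaw":0.12},{"grip":-1,"tx":0,"ty":0,"tz":0,"yaw":0.12},{"grip":-1,"tx":0,"ty":0,"tz":0,"yaw":0.1},{"grip":-1,"tx":0,"ty":0.1,"tz":-0.1,"yaw":0},{"grip":-1,"tx":0,"ty":0.1,"tz":-0.15,"yaw":0},{"grip":-1,"tx":0,"ty":0.1,"tz":-0.15,"yaw":0},{"grip":-1,"tx":0,"ty":0.1,"tz":-0.15,"yaw":0},{"grip":-1,"tx":0,"ty":0.1,"tz":-0.15,"yaw":0}]'
python3 go.py .5855 .0944 .0445 -.026; python3 look.py wrist 6 0 640 0 480
```

```text
time_s: 8.05
tcp_pos: [0.5566, 0.0574, 0.0445]
tcp_rot: [-0.503, -0.494, 0.509, -0.494]
contact_force: [-7.1, -10.2, 11.4]
grip_width: 0.017
M [[-0.006, 1.0, -0.024], [-0.006, -0.024, -1.0], [-1.0, -0.006, 0.006]] tip 0.014
pos [0.5566 0.0574 0.0445] yaw need -3.1393 or 0.0023 q6 1.582 F [ -7.15 -10.22  11.44] grip 0.017 t 8.05
d world [ 0.0289  0.037  -0.    ] tool units(/.03) [-0.013  0.933 -1.256] yaw units -26.16 0.02
[0.5566 0.0574 0.0445] 0.01704202722907849
```

View pics/wrist6.png

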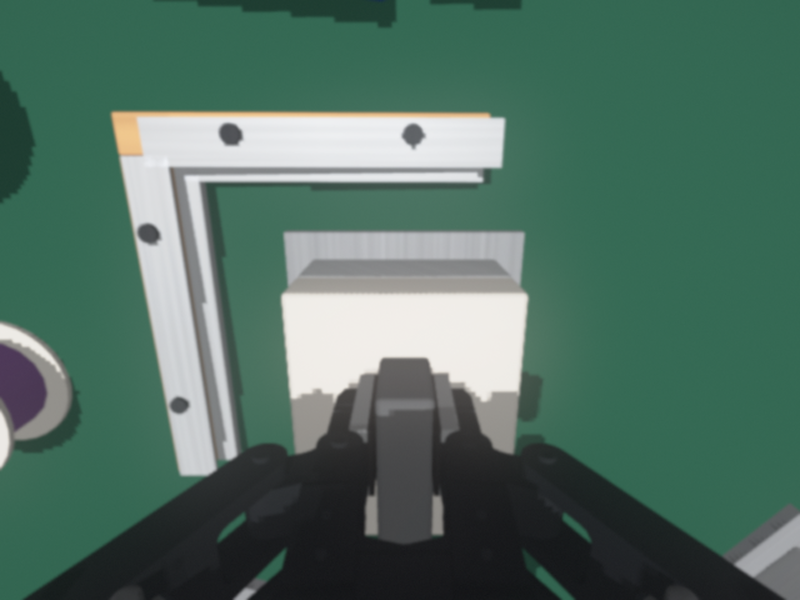

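The foot's edge now looks parallel to the wall. I'll measure the remaining gaps in this view.

```bash
cat > gap.py <<'E'
import sys
from wr import *
f=load(sys.argv[1]);im=f["image"]
hsv=cv2.cvtColor(im,cv2.COLOR_BGR2HSV);m=(hsv[...,1]<90)&(hsv[...,2]>95)
M=R.from_quat(f["q"]).as_matrix()
def fit(pts,z,ax,t):
    w=(cast(f,np.array(pts),z)-f["pos"])@M;  # tool coords
    a=w[:,1 if ax==0 else 2];k=w[:,2 if ax==0 else 1]
    p=np.polyfit(k,a,1);g=abs(a-np.polyval(p,k))<.0012;p=np.polyfit(k[g],a[g],1)
    print(t,"slope %.4f offset@0 %.4f n%d sd %.4f"%(p[0],p[1],g.sum(),np.std(a[g]-np.polyval(p,k[g]))));return p
def last(mask,ax,lo,hi,rng,end):
    o=[]
    for i in rng:
        c=np.where(mask[lo:hi,i] if ax==0 else mask[i,lo:hi])[0]
        if len(c): e=(c[-1]+.5 if end else c[0]-.5)+lo; o.append((i,e) if ax==0 else (e,i))
    return o
a=list(map(int,sys.argv[2:]))
# args: lipx rows lo hi, cols lo hi ; foot front rows lo hi cols lo hi ; lipy cols lo hi rows lo hi; foot left cols lo hi rows
pl=fit(last(m,0,a[0],a[1],range(a[2],a[3]),True),.014,0,"lip-x edge")
pf=fit(last(m,0,a[4],a[5],range(a[6],a[7]),False),.006,0,"foot front")
ql=fit(last(m,1,a[8],a[9],range(a[10],a[11]),True),.014,1,"lip-y edge")
qf=fit(last(m,1,a[12],a[13],range(a[14],a[15]),False),.006,1,"foot left")
print("gap x",(pl[1]-pf[1]+.010)*1000,"gap y",(qf[1]-ql[1]+.010)*1000)
E
python3 gap.py wrist6.npz 120 152 180 370 175 200 240 405 120 200 150 330 215 260 190 228
```

```text
lip-x edge slope -0.0340 offset@0 0.0691 n173 sd 0.0006
foot front slope 0.0009 offset@0 0.0511 n142 sd 0.0004
lip-y edge slope -0.0815 offset@0 -0.0809 n76 sd 0.0007
foot left slope 0.0240 offset@0 -0.0576 n38 sd 0.0002
gap x 27.991238224442334 gap y 33.34698813906808
```

```bash
python3 - <<'E'
from wr import *
f=load("wrist6.npz");M=R.from_quat(f["q"]).as_matrix()
c=f["image"][80:330,80:260];cv2.imwrite("pics/w6c.png",cv2.resize(c,None,fx=3.2,fy=2.4,interpolation=cv2.INTER_CUBIC))
def t(p,z): return (((cast(f,np.array(p)*.8,z)-f["pos"])@M)[:,1:]*1000).round(1).tolist()
print("lipy",t([(207,185),(223,320),(240,455)],.014));print("lipx",t([(215,183),(340,183),(480,183)],.014))
print("outer y",t([(121,160),(150,315),(179,472)],.026));print("outer x",t([(150,117),(300,117),(490,117)],.026))
print("foot front",t([(285,232),(400,232),(524,232)],.006));print("foot left",t([(285,235),(289,275)],.006),"right",t([(524,235),(520,275)],.006))
E
```

```text
lipy [[70.2, -83.9], [9.4, -84.9], [-65.2, -85.7]]
lipx [[71.0, -80.4], [71.0, -27.7], [71.0, 31.7]]
outer y [[80.1, -111.0], [16.1, -111.2], [-66.2, -111.7]]
outer x [[95.6, -96.9], [95.7, -40.1], [95.7, 32.2]]
foot front [[49.1, -54.7], [49.1, -2.4], [49.1, 54.3]]
foot left [[47.8, -54.9], [29.0, -54.6]] right [[47.7, 54.4], [28.8, 54.2]]
```

View pics/w6c.png

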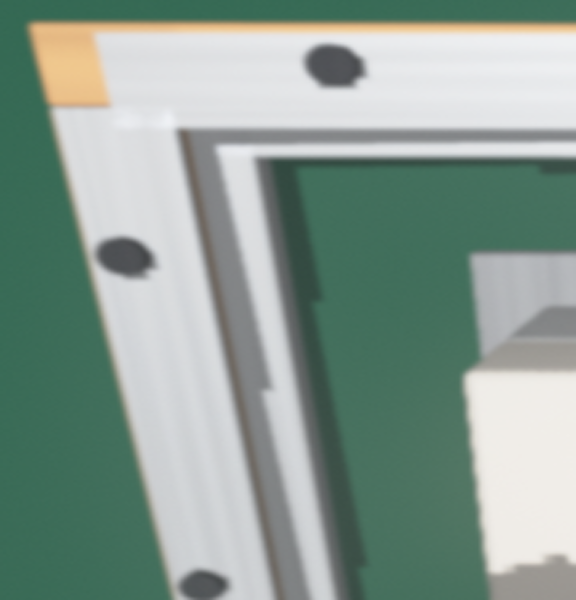

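The hand-picked edges give gaps of about 31 mm (x) and 40 mm (y), square within 0.01 rad. This matches the earlier estimate. Dragging most of the way now.

```bash
python3 -m crank '[{"grip":-1,"tx":-0.01,"ty":0.09,"tz":-0.12,"yaw":0},{"grip":-1,"tx":-0.01,"ty":0.09,"tz":-0.12,"yaw":0},{"grip":-1,"tx":0,"ty":0.09,"tz":-0.12,"yaw":0},{"grip":-1,"tx":0,"ty":0.09,"tz":-0.12,"yaw":0},{"grip":-1,"tx":0,"ty":0.09,"tz":-0.12,"yaw":0},{"grip":-1,"tx":0,"ty":0.09,"tz":-0.12,"yaw":0},{"grip":-1,"tx":0,"ty":0.09,"tz":-0.12,"yaw":0},{"grip":-1,"tx":0,"ty":0.09,"tz":-0.12,"yaw":0},{"grip":-1,"tx":0,"ty":0.09,"tz":-0.12,"yaw":0},{"grip":-1,"tx":0,"ty":0.09,"tz":-0.12,"yaw":0}]'
python3 go.py .5885 .0974 .045 -.026; python3 look.py wrist 7 0 640 0 480
```

```text
time_s: 8.93
tcp_pos: [0.584, 0.093, 0.0446]
tcp_rot: [-0.503, -0.494, 0.509, -0.493]
contact_force: [-7.7, -9.0, 10.3]
grip_width: 0.0171
M [[-0.008, 1.0, -0.024], [-0.006, -0.024, -1.0], [-1.0, -0.008, 0.006]] tip 0.014
pos [0.584  0.093  0.0446] yaw need -3.14 or 0.0016 q6 1.642 F [-7.71 -8.97 10.3 ] grip 0.0171 t 8.93
d world [0.0045 0.0044 0.0004] tool units(/.03) [-0.016  0.147 -0.151] yaw units -26.17 0.01
[0.584  0.093  0.0446] 0.017078823421738946
```

View pics/wrist7.png

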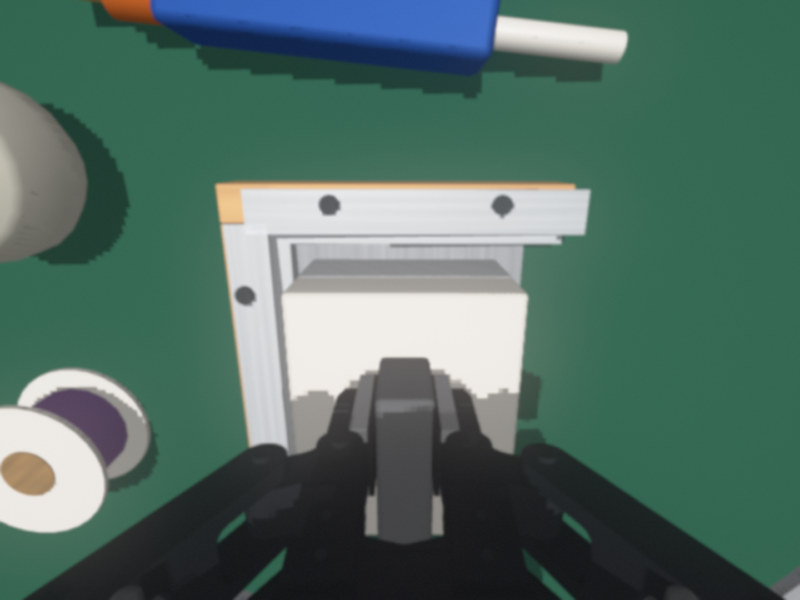

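The foot is now under both lips, about 4.5 mm short each way. Creeping in.

```bash
python3 -m crank '[{"grip":-1,"tx":-0.01,"ty":0.03,"tz":-0.03,"yaw":0},{"grip":-1,"tx":0,"ty":0.03,"tz":-0.03,"yaw":0},{"grip":-1,"tx":0,"ty":0.03,"tz":-0.03,"yaw":0},{"grip":-1,"tx":0,"ty":0.03,"tz":-0.03,"yaw":0},{"grip":-1,"tx":0,"ty":0,"tz":0,"yaw":0},{"grip":-1,"tx":0,"ty":0,"tz":0,"yaw":0},{"grip":-1,"tx":0,"ty":0,"tz":0,"yaw":0},{"grip":-1,"tx":0,"ty":0,"tz":0,"yaw":0},{"grip":-1,"tx":0,"ty":0,"tz":0,"yaw":0},{"grip":-1,"tx":0,"ty":0,"tz":0,"yaw":0}]'
python3 go.py .5885 .0974 .045 -.026; python3 -m crank '[{"grip":-1,"tx":0,"ty":0.015,"tz":-0.015,"yaw":0},{"grip":-1,"tx":0,"ty":0.015,"tz":-0.015,"yaw":0},{"grip":-1,"tx":0,"ty":0,"tz":0,"yaw":0},{"grip":-1,"tx":0,"ty":0,"tz":0,"yaw":0},{"grip":-1,"tx":0,"ty":0,"tz":0,"yaw":0},{"grip":-1,"tx":0,"ty":0,"tz":0,"yaw":0},{"grip":-1,"tx":0,"ty":0,"tz":0,"yaw":0},{"grip":-1,"tx":0,"ty":0,"tz":0,"yaw":0},{"grip":-1,"tx":0,"ty":0,"tz":0,"yaw":0},{"grip":-1,"tx":0,"ty":0,"tz":0,"yaw":0}]'; python3 go.py .5885 .0974 .045 -.026
```

```text
time_s: 9.82
tcp_pos: [0.5877, 0.0971, 0.0446]
tcp_rot: [-0.503, -0.495, 0.509, -0.493]
contact_force: [-7.6, -5.6, 7.8]
grip_width: 0.0172
M [[-0.007, 1.0, -0.025], [-0.004, -0.025, -1.0], [-1.0, -0.007, 0.005]] tip 0.014
pos [0.5877 0.0971 0.0446] yaw need -3.1402 or 0.0014 q6 1.647 F [-7.56 -5.64  7.78] grip 0.0172 t 9.82
d world [0.0008 0.0003 0.0004] tool units(/.03) [-0.014  0.027 -0.011] yaw units -26.17 0.01
time_s: 10.65
tcp_pos: [0.5878, 0.0971, 0.0447]
tcp_rot: [-0.502, -0.495, 0.51, -0.493]
contact_force: [-8.9, -8.9, 8.6]
grip_width: 0.017
M [[-0.009, 1.0, -0.024], [-0.006, -0.024, -1.0], [-1.0, -0.009, 0.006]] tip 0.014
pos [0.5878 0.0971 0.0447] yaw need -3.14 or 0.0016 q6 1.649 F [-8.86 -8.93  8.65] grip 0.017 t 10.65
d world [0.0007 0.0003 0.0003] tool units(/.03) [-0.01   0.022 -0.009] yaw units -26.17 0.01
```

```bash
python3 -m crank '[{"grip":-1,"tx":0,"ty":0.03,"tz":-0.03,"yaw":0},{"grip":-1,"tx":0,"ty":0.03,"tz":-0.03,"yaw":0},{"grip":-1,"tx":0,"ty":0.02,"tz":-0.02,"yaw":0},{"grip":-1,"tx":0,"ty":0,"tz":0,"yaw":0},{"grip":-1,"tx":0,"ty":0,"tz":0,"yaw":0},{"grip":-1,"tx":0,"ty":0,"tz":0,"yaw":0},{"grip":-1,"tx":0,"ty":0,"tz":0,"yaw":0},{"grip":-1,"tx":0,"ty":0,"tz":0,"yaw":0},{"grip":-1,"tx":0,"ty":0,"tz":0,"yaw":0},{"grip":-1,"tx":0,"ty":0,"tz":0,"yaw":0}]'; python3 go.py .5885 .0974 .045 -.026;  python3 look.py wrist 8 0 640 0 480;  python3 look.py side 8 220 400 120 310
```

```text
time_s: 11.48
tcp_pos: [0.589, 0.0983, 0.0448]
tcp_rot: [-0.501, -0.495, 0.511, -0.493]
contact_force: [-10.6, -11.0, 12.6]
grip_width: 0.0167
M [[-0.011, 1.0, -0.024], [-0.008, -0.024, -1.0], [-1.0, -0.011, 0.008]] tip 0.014
pos [0.589  0.0983 0.0448] yaw need -3.1393 or 0.0023 q6 1.652 F [-10.62 -11.03  12.62] grip 0.0167 t 11.48
d world [-0.0005 -0.0009  0.0002] tool units(/.03) [-0.005 -0.018  0.031] yaw units -26.16 0.02
[0.589  0.0983 0.0448] 0.016697368953134596
[0.5891 0.0983 0.0449] 0.016969109536884654
```

View pics/wrist8.png

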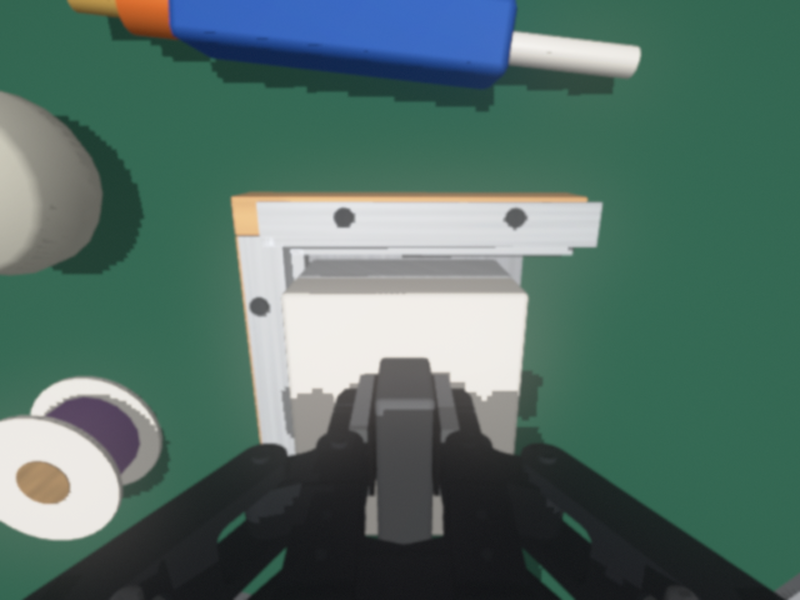

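View pics/side8.png

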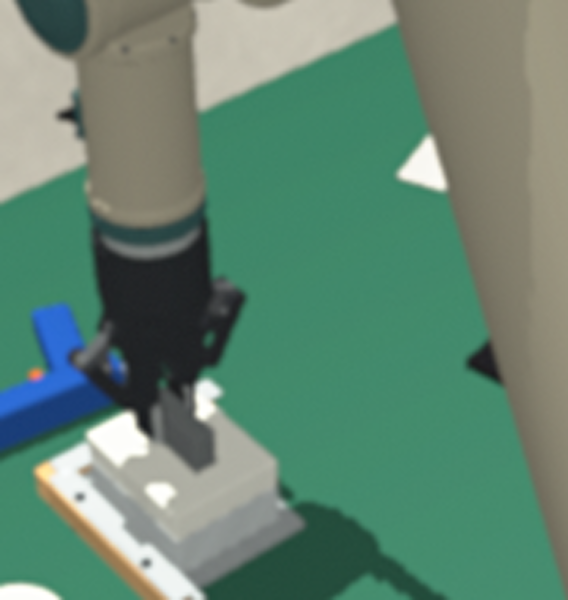

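```bash
python3 - <<'E'
from wr import *
f=load("wrist8.npz");M=R.from_quat(f["q"]).as_matrix()
def t(p,z): return (((cast(f,np.array(p)*.8,z)-f["pos"])@M)[:,1:]*1000).round(1).tolist()
print("outer x",t([(300,202),(450,202),(590,202)],.026),"lipx",t([(310,254),(430,254),(570,254)],.014));
print("outer y",t([(237,240),(248,330),(262,440)],.026),"right foot",t([(522,258),(521,275)],.006))
print("lid front", t([(285,293),(400,293),(527,293)],.064))
E
```

```text
outer x [[64.1, -42.4], [64.1, 18.0], [64.1, 74.6]] lipx [[40.5, -42.4], [40.5, 11.0], [40.4, 73.7]]
outer y [[48.8, -69.5], [8.9, -69.4], [-48.1, -69.1]] right foot [[36.9, 54.5], [28.8, 54.7]]
lid front [[37.0, -41.2], [36.9, -2.0], [36.8, 41.6]]
```

Gaps now measure about 0±1.5 mm both ways. One more push to confirm that it stalls on the walls.

```bash
python3 -m crank '[{"grip":-1,"tx":0,"ty":0.03,"tz":-0.03,"yaw":0},{"grip":-1,"tx":0,"ty":0.03,"tz":-0.03,"yaw":0},{"grip":-1,"tx":0,"ty":0.0,"tz":0.0,"yaw":0},{"grip":-1,"tx":0,"ty":0,"tz":0,"yaw":0},{"grip":-1,"tx":0,"ty":0,"tz":0,"yaw":0},{"grip":-1,"tx":0,"ty":0,"tz":0,"yaw":0},{"grip":-1,"tx":0,"ty":0,"tz":0,"yaw":0},{"grip":-1,"tx":0,"ty":0,"tz":0,"yaw":0},{"grip":-1,"tx":0,"ty":0,"tz":0,"yaw":0},{"grip":-1,"tx":0,"ty":0,"tz":0,"yaw":0}]'; python3 go.py .5885 .0974 .045 -.026
```

```text
time_s: 12.42
tcp_pos: [0.5893, 0.0985, 0.0451]
tcp_rot: [-0.499, -0.495, 0.512, -0.493]
contact_force: [-14.0, -14.8, 15.9]
grip_width: 0.0166
M [[-0.015, 1.0, -0.023], [-0.011, -0.023, -1.0], [-1.0, -0.014, 0.011]] tip 0.014
pos [0.5893 0.0985 0.0451] yaw need -3.1384 or 0.0032 q6 1.655 F [-14.01 -14.79  15.86] grip 0.0166 t 12.42
d world [-0.0008 -0.0011 -0.0001] tool units(/.03) [ 0.003 -0.025  0.038] yaw units -26.15 0.03
```

Stalled: 1.2 mm commanded gave only 0.3 mm, and the force rose to about 14 N each way. I'll ease off the sideways push, keeping some bias into the corner, then begin lifting gently.

```bash
python3 -m crank '[{"grip":-1,"tx":0,"ty":-0.02,"tz":0.02,"yaw":0},{"grip":-1,"tx":0,"ty":-0.02,"tz":0.02,"yaw":0},{"grip":-1,"tx":0,"ty":-0.01,"tz":0.01,"yaw":0},{"grip":-1,"tx":-0.03,"ty":0,"tz":0,"yaw":0},{"grip":-1,"tx":-0.03,"ty":0,"tz":0,"yaw":0},{"grip":-1,"tx":0,"ty":0,"tz":0,"yaw":0},{"grip":-1,"tx":0,"ty":0,"tz":0,"yaw":0},{"grip":-1,"tx":0,"ty":0,"tz":0,"yaw":0},{"grip":-1,"tx":0,"ty":0,"tz":0,"yaw":0},{"grip":-1,"tx":0,"ty":0,"tz":0,"yaw":0}]'; python3 go.py .5885 .0974 .045 -.026; python3 -m crank '[{"grip":-1,"tx":-0.03,"ty":0,"tz":0,"yaw":0},{"grip":-1,"tx":-0.03,"ty":0,"tz":0,"yaw":0},{"grip":-1,"tx":0,"ty":0,"tz":0,"yaw":0},{"grip":-1,"tx":0,"ty":0,"tz":0,"yaw":0},{"grip":-1,"tx":0,"ty":0,"tz":0,"yaw":0},{"grip":-1,"tx":0,"ty":0,"tz":0,"yaw":0},{"grip":-1,"tx":0,"ty":0,"tz":0,"yaw":0},{"grip":-1,"tx":0,"ty":0,"tz":0,"yaw":0},{"grip":-1,"tx":0,"ty":0,"tz":0,"yaw":0},{"grip":-1,"tx":0,"ty":0,"tz":0,"yaw":0}]'; python3 go.py .5885 .0974 .045 -.026;python3 look.py wrist 9 0 640 0 480
```

```text
time_s: 13.25
tcp_pos: [0.5893, 0.0986, 0.0454]
tcp_rot: [-0.501, -0.495, 0.511, -0.493]
contact_force: [-7.7, -9.8, 5.6]
grip_width: 0.0171
M [[-0.012, 1.0, -0.023], [-0.008, -0.024, -1.0], [-1.0, -0.012, 0.008]] tip 0.014
pos [0.5893 0.0986 0.0454] yaw need -3.1392 or 0.0024 q6 1.653 F [-7.71 -9.84  5.61] grip 0.0171 t 13.25
d world [-0.0008 -0.0012 -0.0004] tool units(/.03) [ 0.013 -0.026  0.04 ] yaw units -26.16 0.02
time_s: 14.08
tcp_pos: [0.5895, 0.0988, 0.0459]
tcp_rot: [-0.501, -0.495, 0.511, -0.493]
contact_force: [-5.5, -8.8, -2.0]
grip_width: 0.0169
M [[-0.012, 1.0, -0.024], [-0.008, -0.024, -1.0], [-1.0, -0.012, 0.008]] tip 0.014
pos [0.5895 0.0988 0.0459] yaw need -3.1393 or 0.0023 q6 1.653 F [-5.51 -8.83 -1.97] grip 0.0169 t 14.08
d world [-0.001  -0.0014 -0.0009] tool units(/.03) [ 0.029 -0.031  0.047] yaw units -26.16 0.02
[0.5895 0.0988 0.0459] 0.016870195860641875
```

View pics/wrist9.png

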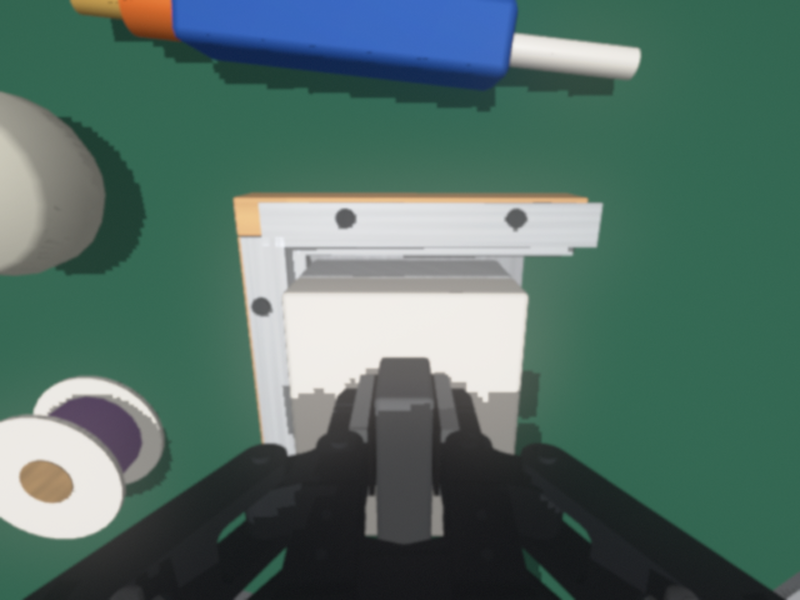

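Square and flush in both walls; vertical load is near zero now. I'll keep lifting in small steps.

```bash
python3 -m crank '[{"grip":-1,"tx":-0.03,"ty":0,"tz":0,"yaw":0},{"grip":-1,"tx":-0.03,"ty":0,"tz":0,"yaw":0},{"grip":-1,"tx":0,"ty":0,"tz":0,"yaw":0},{"grip":-1,"tx":0,"ty":0,"tz":0,"yaw":0},{"grip":-1,"tx":0,"ty":0,"tz":0,"yaw":0},{"grip":-1,"tx":0,"ty":0,"tz":0,"yaw":0},{"grip":-1,"tx":0,"ty":0,"tz":0,"yaw":0},{"grip":-1,"tx":0,"ty":0,"tz":0,"yaw":0},{"grip":-1,"tx":0,"ty":0,"tz":0,"yaw":0},{"grip":-1,"tx":0,"ty":0,"tz":0,"yaw":0}]';  python3 -m crank '[{"grip":-1,"tx":-0.03,"ty":0,"tz":0,"yaw":0},{"grip":-1,"tx":-0.03,"ty":0,"tz":0,"yaw":0},{"grip":-1,"tx":0,"ty":0,"tz":0,"yaw":0},{"grip":-1,"tx":0,"ty":0,"tz":0,"yaw":0},{"grip":-1,"tx":0,"ty":0,"tz":0,"yaw":0},{"grip":-1,"tx":0,"ty":0,"tz":0,"yaw":0},{"grip":-1,"tx":0,"ty":0,"tz":0,"yaw":0},{"grip":-1,"tx":0,"ty":0,"tz":0,"yaw":0},{"grip":-1,"tx":0,"ty":0,"tz":0,"yaw":0},{"grip":-1,"tx":0,"ty":0,"tz":0,"yaw":0}]'; python3 go.py .5885 .0974 .045 -.026;python3 look.py side 9 220 400 190 310;python3 look.py wrist 10 0 640 0 480
```

```text
time_s: 14.97
tcp_pos: [0.5896, 0.099, 0.0469]
tcp_rot: [-0.501, -0.495, 0.511, -0.493]
contact_force: [-3.8, -8.4, -7.2]
grip_width: 0.0173
time_s: 15.8
tcp_pos: [0.5896, 0.0991, 0.0478]
tcp_rot: [-0.501, -0.495, 0.511, -0.493]
contact_force: [-3.6, -6.9, -10.6]
grip_width: 0.0171
M [[-0.013, 1.0, -0.024], [-0.007, -0.024, -1.0], [-1.0, -0.013, 0.008]] tip 0.014
pos [0.5896 0.0991 0.0478] yaw need -3.1394 or 0.0022 q6 1.653 F [ -3.57  -6.93 -10.62] grip 0.0171 t 15.8
d world [-0.0011 -0.0017 -0.0028] tool units(/.03) [ 0.095 -0.035  0.058] yaw units -26.16 0.02
[0.5896 0.0991 0.0478] 0.017130801608050732
[0.5896 0.0992 0.0478] 0.017033353299299784
```

View pics/side9.png

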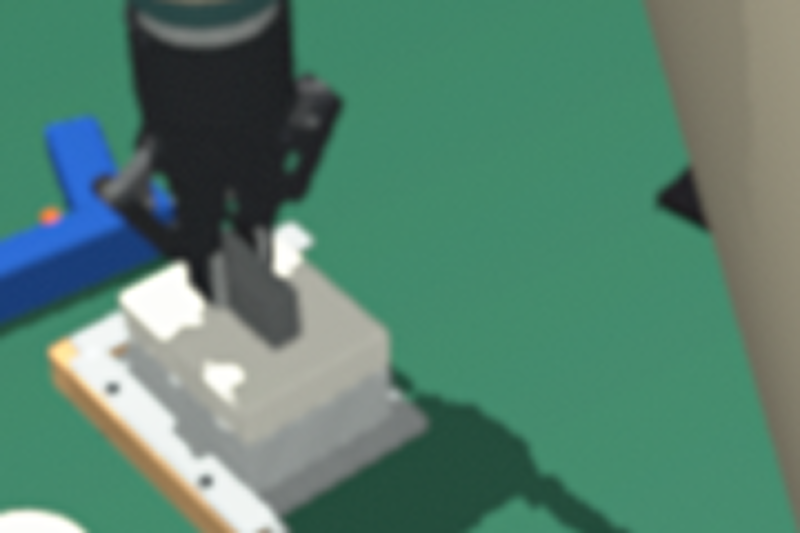

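View pics/wrist10.png

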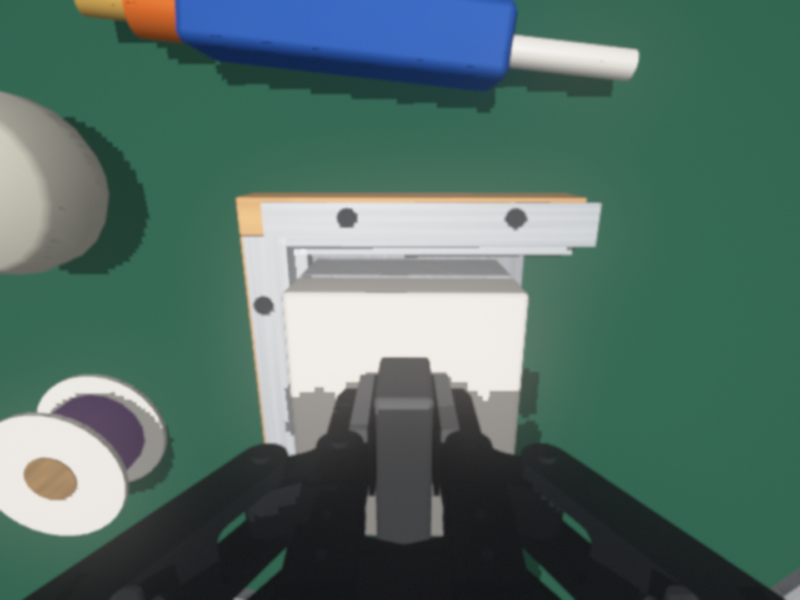

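Nothing has tilted and the foot is still under the lips, with the pull at 10.6 N. Continuing.

```bash
python3 -m crank '[{"grip":-1,"tx":-0.03,"ty":0,"tz":0,"yaw":0},{"grip":-1,"tx":-0.03,"ty":0,"tz":0,"yaw":0},{"grip":-1,"tx":0,"ty":0,"tz":0,"yaw":0},{"grip":-1,"tx":0,"ty":0,"tz":0,"yaw":0},{"grip":-1,"tx":0,"ty":0,"tz":0,"yaw":0},{"grip":-1,"tx":0,"ty":0,"tz":0,"yaw":0},{"grip":-1,"tx":0,"ty":0,"tz":0,"yaw":0},{"grip":-1,"tx":0,"ty":0,"tz":0,"yaw":0},{"grip":-1,"tx":0,"ty":0,"tz":0,"yaw":0},{"grip":-1,"tx":0,"ty":0,"tz":0,"yaw":0}]';  python3 -m crank '[{"grip":-1,"tx":-0.03,"ty":0,"tz":0,"yaw":0},{"grip":-1,"tx":-0.03,"ty":0,"tz":0,"yaw":0},{"grip":-1,"tx":0,"ty":0,"tz":0,"yaw":0},{"grip":-1,"tx":0,"ty":0,"tz":0,"yaw":0},{"grip":-1,"tx":0,"ty":0,"tz":0,"yaw":0},{"grip":-1,"tx":0,"ty":0,"tz":0,"yaw":0},{"grip":-1,"tx":0,"ty":0,"tz":0,"yaw":0},{"grip":-1,"tx":0,"ty":0,"tz":0,"yaw":0},{"grip":-1,"tx":0,"ty":0,"tz":0,"yaw":0},{"grip":-1,"tx":0,"ty":0,"tz":0,"yaw":0}]'; python3 go.py .5885 .0974 .045 -.026;python3 look.py side 10 220 400 190 310
```

```text
time_s: 16.73
tcp_pos: [0.5897, 0.0992, 0.0501]
tcp_rot: [-0.501, -0.495, 0.511, -0.493]
contact_force: [-3.3, -7.3, -9.3]
grip_width: 0.0169
time_s: 17.57
tcp_pos: [0.5898, 0.0991, 0.0526]
tcp_rot: [-0.501, -0.495, 0.511, -0.493]
contact_force: [-4.0, -8.5, -5.4]
grip_width: 0.017
M [[-0.012, 1.0, -0.024], [-0.007, -0.024, -1.0], [-1.0, -0.012, 0.008]] tip 0.014
pos [0.5898 0.0991 0.0526] yaw need -3.1395 or 0.0021 q6 1.653 F [-3.96 -8.5  -5.43] grip 0.017 t 17.57
d world [-0.0013 -0.0017 -0.0076] tool units(/.03) [ 0.253 -0.038  0.055] yaw units -26.16 0.02
[0.5898 0.0991 0.0526] 0.017013439127770317
```

View pics/side10.png

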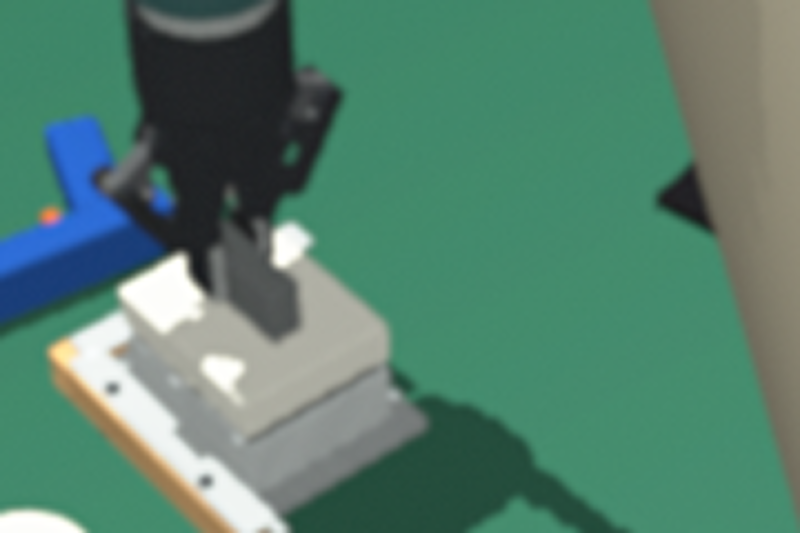

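The seal has given: a dark line shows under the lid at (300,410), and the pull has fallen to about 5 N. The lid is about 7 mm up by TCP height. Raising it to about 15 mm.

```bash
python3 -m crank '[{"grip":-1,"tx":-0.03,"ty":0,"tz":0,"yaw":0},{"grip":-1,"tx":-0.03,"ty":0,"tz":0,"yaw":0},{"grip":-1,"tx":-0.03,"ty":0,"tz":0,"yaw":0},{"grip":-1,"tx":-0.03,"ty":0,"tz":0,"yaw":0},{"grip":-1,"tx":-0.03,"ty":0,"tz":0,"yaw":0},{"grip":-1,"tx":0,"ty":0,"tz":0,"yaw":0},{"grip":-1,"tx":0,"ty":0,"tz":0,"yaw":0},{"grip":-1,"tx":0,"ty":0,"tz":0,"yaw":0},{"grip":-1,"tx":0,"ty":0,"tz":0,"yaw":0},{"grip":-1,"tx":0,"ty":0,"tz":0,"yaw":0}]';  python3 -m crank '[{"grip":-1,"tx":-0.03,"ty":0,"tz":0,"yaw":0},{"grip":-1,"tx":-0.03,"ty":0,"tz":0,"yaw":0},{"grip":-1,"tx":-0.03,"ty":0,"tz":0,"yaw":0},{"grip":-1,"tx":-0.03,"ty":0,"tz":0,"yaw":0},{"grip":-1,"tx":0,"ty":0,"tz":0,"yaw":0},{"grip":-1,"tx":0,"ty":0,"tz":0,"yaw":0},{"grip":-1,"tx":0,"ty":0,"tz":0,"yaw":0},{"grip":-1,"tx":0,"ty":0,"tz":0,"yaw":0},{"grip":-1,"tx":0,"ty":0,"tz":0,"yaw":0},{"grip":-1,"tx":0,"ty":0,"tz":0,"yaw":0}]'; python3 go.py .5885 .0974 .045 -.026;python3 look.py side 11 220 400 190 310;python3 look.py wrist 11 0 640 0 480
```

```text
time_s: 18.45
tcp_pos: [0.5898, 0.0991, 0.0573]
tcp_rot: [-0.501, -0.495, 0.511, -0.493]
contact_force: [-4.9, -8.4, -4.4]
grip_width: 0.0168
time_s: 19.28
tcp_pos: [0.5899, 0.0992, 0.0608]
tcp_rot: [-0.501, -0.495, 0.511, -0.493]
contact_force: [-4.7, -7.9, -4.4]
grip_width: 0.0173
M [[-0.012, 1.0, -0.024], [-0.007, -0.024, -1.0], [-1.0, -0.012, 0.008]] tip 0.014
pos [0.5899 0.0992 0.0608] yaw need -3.1395 or 0.0021 q6 1.653 F [-4.68 -7.94 -4.44] grip 0.0173 t 19.28
d world [-0.0014 -0.0018 -0.0158] tool units(/.03) [ 0.528 -0.038  0.056] yaw units -26.16 0.02
[0.5899 0.0992 0.0608] 0.0172721388498462
[0.5899 0.0991 0.0608] 0.01690787733343028
```

View pics/side11.png

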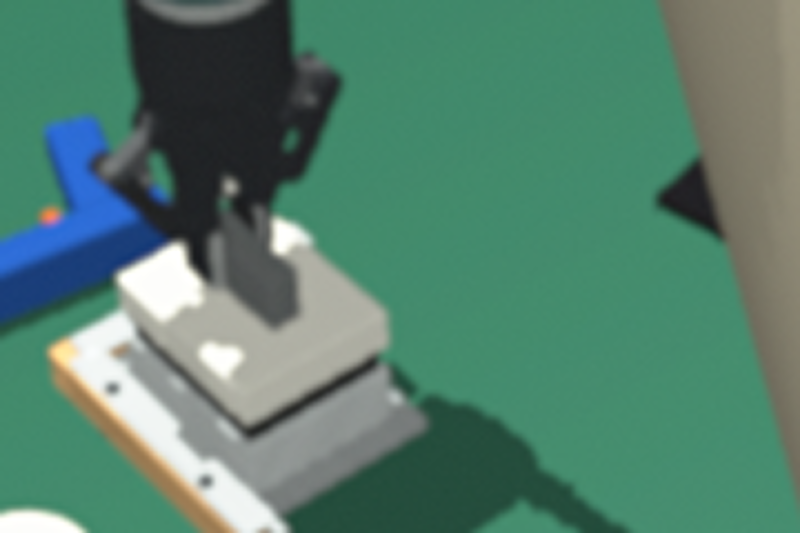

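View pics/wrist11.png

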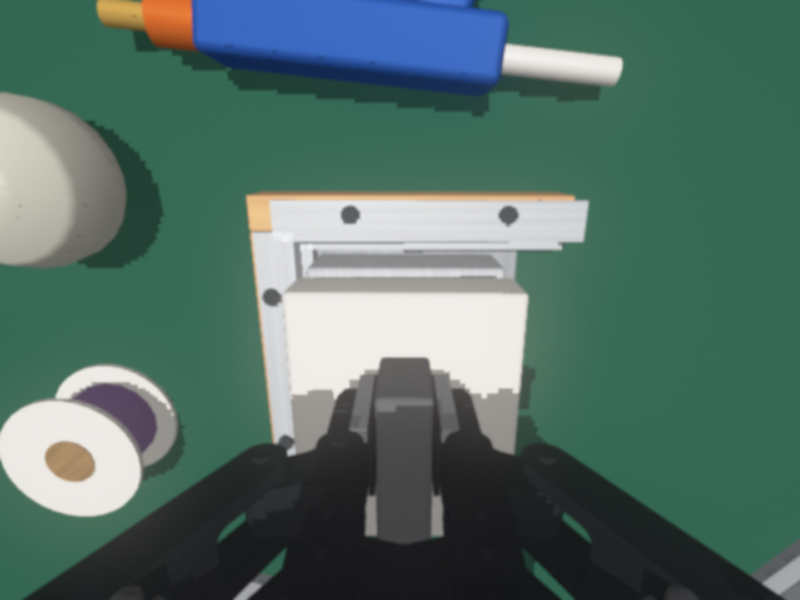

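```bash
python3 - <<'E'
from wr import *
for n in("wrist8.npz","wrist11.npz"):
    f=load(n);z=cloud(f)[...,2];print(n,"lid",np.median(z[250:300,245:290]),np.median(z[250:300,360:400]),"table",np.median(z[100:140,520:600]),"walltop",np.median(z[170:190,310:370]))
f=load("wrist11.npz");M=R.from_quat(f["q"]).as_matrix()
def t(p,z): return (((cast(f,np.array(p)*.8,z)-f["pos"])@M)[:,1:]*1000).round(1).tolist()
print("outer x",t([(300,201),(450,201),(575,201)],.026),"right foot",t([(516,252),(515,275)],.006),"outer y",t([(253,240),(262,330),(272,430)],.026),"lid front",t([(285,292),(527,292)],.079), "body top front",t([(310,277),(500,277)],.040))
E
```

```text
wrist8.npz lid 0.06361059759041307 0.06391467919324187 table -0.0004648162284433732 walltop 0.025554250098353343
wrist11.npz lid 0.07908770558544186 0.07988630588867382 table -0.0004289521415468469 walltop 0.02551638157986884
outer x [[63.2, -46.0], [63.2, 19.6], [63.2, 74.5]] right foot [[36.7, 55.5], [24.8, 56.0]] outer y [[46.2, -68.3], [2.8, -68.7], [-53.2, -69.2]] lid front [[37.1, -41.4], [36.9, 41.8]] body top front [[32.5, -40.9], [32.4, 40.8]]
```

Checks before handing in:
- **Lid:** its top is at 79.5 mm against 63.8 mm shut, so it is raised 15.7 mm.
- **Canister:** its front lies at the wall face within about 2 mm.
- **Pull:** 4.4 N, less than the canister's weight.

The arm is still, so I'm handing in.

```bash
python3 -c "
from rig import *
s=state();print(s['tcp_pos'].round(4),abs(s['qvel']).max().round(4),s['contact_force'].round(1));print(close_job())"
```

```text
[0.5899 0.0992 0.0608] 0.0013 [-4.1 -7.8 -3.9]
the job is handed in; nothing more can be done
None
```

I slid the smallest canister by its handle into the corner stop, its foot square under both lips, then raised the lid until the seal gave. I handed in with the lid still held; `close_job` reports no verdict.

**Last checks**
- **Lid:** about 15.7 mm up, from wrist-camera depth of the lid top before and after. The hold was still, at about 4 N of pull.
- **Flush and square:** the last push stalled on both walls at about 14 N each way. The images put the foot within 2 mm of both walls and within about 0.01 rad of square.
- **Bystanders:** the gripper stayed clear of them, and none looked moved in the wrist views. I took no final measurement of their positions.
- **Time:** about 19.4 s of the 53 s allowed.

**What disagreed**
- **Fingertips:** `tip_extent` (14 mm ahead of the TCP) did not match the cameras, which put the nearly closed tips about 25 mm behind it. I used the camera value and the grasp worked.
- **Seal force:** the seal gave with at most 10.6 N read at the end of a move. The stated 14 N was not seen; a peak between readings would have been missed.
- **Canister height:** I did not measure its height over the table directly at the end. I infer that it is down because the pull was less than its weight.

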